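Clamp the long flow cell in the photometer bench and open the light

TASK

Stand the long flow cell (not the short one) in the photometer bench between the fence and the sprung pad of the cam clamp; if the clamp was left partly closed and the cell would not go in, swing its lever back open first. Then swing the cam lever just far enough for the pad to press the cell flat against the fence with its spring about half pressed in, never to the end of its travel. Only when the cell is held, pull the shutter blade out by its tab to the next click, so that the open port and not the blank or the glass port stands in the light path, and leave the short cell, the bottle and the flask where they stand.

Things in the scene. Friction and masses are not known exactly. Their poses are not given: they have to be found in the camera images.
- bench: photometer bench, aluminium plate 292 x 190 mm, top 18 mm above the trolley, fixed. Origin on the trolley surface below the nest's centre. Its x axis is the light path: dark shutter guide (front at x = 65 mm) and white finned lamp house (76 mm long, top 103 mm above the trolley) at +x, black detector (front at x = -66 mm, 66 x 90 mm) at -x. Fence on the +y side, cam clamp on the -y side
- nest (a point): centre of the nest on the plate's top surface, 18 mm above the trolley; axes as the bench. The nest is open above and 130 mm long along x. A cell pressed home against the fence has its centre line at y = 0
- fence_face (a point): middle of the flat face of the datum fence, an aluminium bar 108 mm long along the bench's x; the face looks to -y and lies 20 mm from the nest's centre line; the bar's top is 39 mm above the trolley
- pad_face (a point): centre of the rubber front face of the clamp's sprung pad (face 62 mm long along the bench's x, top edge 40 mm above the trolley, looks to the bench's +y). With the lever at 0 it stands 45 to 52 mm from the fence face; the cell needs 40 mm
- spring_pad (a joint): how far the sprung pad is pressed back into its ram (m): 0 free, 0.007 fully pressed home; spring 6 N per mm. Half pressed in is 0.003 to 0.0035; 0.001 to 0.005 is a good grip, more strains the cell's windows
- cam_lever (a joint): angle of the cam lever (rad): 0 open, grows clockwise seen from above, stop at 2.75; found part closed at 0.8 to 1.2. An eccentric of 10 mm throw drives ram and pad towards the fence by 10 mm x (1 - cos(angle)). It stays where it is left. It turns with under 1.5 N at the knob until the pad bears, then with roughly 1.5 N more for each mm of spring
- lever_pivot (a point): point on the lever's upright turning axis, at the height of the ball knob's centre
- lever_knob (a point): centre of the black ball knob (32 mm diameter) that stands on the lever's end, 75 mm from the turning axis and 80 mm above the trolley; the lever arm (13 mm wide) passes 25 mm below the ball's centre. At angle 0 the lever points to the bench's -y side, swung 0.9 rad towards +x; as the angle grows it swings through -y towards -x
- shutter (a joint): how far the shutter blade is pulled out (m) towards the bench's -y: 0 blank in the light path, 0.026 open port, 0.052 glass port; a spring plunger clicks into a notch at each of the three and draws the blade in from about 3 mm either side. Some 5 N to leave a notch, about 1 N between them
- shutter_tab (a point): middle of the grip of the black upright tab on the blade's -y end: 11 mm thick along the bench's x, 24 mm wide along y, its top 17 mm above this point and its foot 33 mm below it; the point is 74 mm above the trolley
- long_cell_mid (a point): centre (half-way up) of the long flow cell, a loose aluminium block 110 mm long (its x), 40 mm wide (its y) and 60 mm high (its z) with dark window flanges at its two ends and a hose barb 16 mm high on top, 16 mm from each end; 0.2 to 0.5 kg; either end may face the lamp
- short_cell_mid (a point): centre of the short flow cell, the same but 62 mm long; to be left alone
- bottle_mid (a point): centre of the brown screw-cap reagent bottle, 72 mm diameter, 148 mm high; to be left alone
- flask_mid (a point): centre of the glass conical flask, 78 mm diameter at its foot, 135 mm high; to be left alone

How it is judged (in metres and radians):
On the way, in this order (a step that is already met when the one before it is completed fails the run):
1. the long cell stands upright in the nest between fence and pad (z of long_cell_mid in the frame of nest between 0.027 and 0.033 m and x of long_cell_mid in the frame of nest between -0.012 and 0.012 m and y of long_cell_mid in the frame of nest above -0.016 m and angle between long_cell_mid's own z axis and vertical below 0.05 rad), for 0.2 s.
2. the cam lever is turned so that the pad's spring is pressed in by 1 to 5 mm and the cell bears on the fence (value of joint spring_pad between 0.001 and 0.005 m and value of joint cam_lever above 0.8 rad and y of long_cell_mid in the frame of nest above -0.002 m), for 0.3 s.
3. the shutter is clicked in at its open port (value of joint shutter between 0.023 and 0.029 m), for 0.3 s.
At the end, for the whole second after the job is handed in: The long cell stands on the bench plate within 12 mm of the nest's centre along the light path, flat against the fence (centre line within 2 mm and 0.04 rad of the light path), the pad's spring is pressed in by 1 to 5 mm, and the shutter is within 3 mm of its open-port stop (all of step 3 and z of long_cell_mid in the frame of nest between 0.027 and 0.033 m and x of long_cell_mid in the frame of nest between -0.012 and 0.012 m and y of long_cell_mid in the frame of nest between -0.002 and 0.002 m and angle between the x axis of long_cell_mid and the x axis of nest, either way round below 0.04 rad and angle between long_cell_mid's own z axis and vertical below 0.04 rad and value of joint spring_pad between 0.001 and 0.005 m); the robot touches nothing.
It fails at once if the cam is overrun: the pad's spring pressed in by more than 6.3 mm (value of joint spring_pad above 0.0063 m).
It fails at once if the shutter is drawn before the cell is clamped (value of joint shutter above 0.012 m and value of joint spring_pad below 0.0008 m).
It fails at once if the short cell, bottle or flask is shifted by more than 20 mm or tipped (distance of any of short_cell_mid, bottle_mid, flask_mid from where it was at the start of the episode above 0.02 m or angle between any of short_cell_mid, bottle_mid, flask_mid's own z axis and vertical above 0.3 rad).
It also fails if it takes over 72 s, if anything falls off the work surface, if the arm or the gripper's body presses on something with over 40 N, if the wrist force passes 120 N, or if a joint passes its speed limit or range.

ROBOT

A 7-joint arm with a two-finger parallel gripper is mounted at the origin on a cart in front of the work surface, level with it; the furniture and walls round the work are solid. World frame = base frame: x ahead of the robot, y to its left, z up, the work surface at z = 0. Lengths are in mm, angles in rad, forces in N, time in s.
With the tool pointing down it reaches from about 425 to 950 mm from the base axis. Payload 4.7 kg.
Tool frame: the origin (TCP) lies midway between the tips of the shut fingers; the grasp point (between the pads) lies 19 mm behind it (bot.hold_point_z is the distance from the TCP to the grasp point, in mm); z points along the fingers, y is the direction in which the jaws open and shut (so a half turn about z gives the same grasp; the last joint's range is limited). The gripper opens to 87 mm and grips with 3 to 60 N. Pads are 19 mm wide; open, the fingers measure 117 mm over their backs; the gripper's body (75 mm by 190 mm) begins 51 mm behind the grasp point.
Start: joints at [-1.155, 0.469, -0.049, 1.532, 0.024, 1.141, -0.082], TCP at [290.401, 609.357, 222.573] pointing down, gripper open.
Joint ranges: [-2.59, 2.59], [-0.33, 1.99], [-1.39, 1.29], [0.1, 2.45], [-1.04, 4.18], [0.21, 1.99], [-2.66, 2.66]. Speed limits (rad/s): [2.57, 2.57, 3.14, 3.14, 3.14, 3.14, 3.14].

INTERFACE

Orientations are given as a 3x3 rotation matrix whose columns are the frame's x, y, z axes.
In Python, from cell import bot gives the robot as it stands. The module is installed in compiled form; this text tells all that it offers.
- The arm moves only by the tool drive_tool, never from a script. Its argument "rows" is a list of rows, each a list of 7 numbers: the turn, a rotation vector about the tool's x, y, z in rad, then the shift along the tool's x, y, z in m, then the closure, from 0 (fully open) to 1 (shut). In form: [[rx, ry, rz, x, y, z, jaw], ...]. A call has exactly 8 rows; each row is the pose to reach, as a shift and turn from the pose measured when the call began, along the tool's axes at that moment; what a row does not reach only later rows make up. A row lasts 1/12 s, in which the tool goes at most 41.7 mm and 7.16 degrees, less where a joint would pass 70% of its speed; a pose out of reach is approached as far as the arm can. A call with a gripper value outside its range is refused whole. The fingers move at their own pace and stop on an object; "squeeze" is the grip in N (left out, the last holds). Time passes only in rows, so rows that repeat a pose let the fingers close, or fill a call up. It gives the time, the measured TCP pose, the force and the opening at its end, in the units of the state.
- bot.read_state(): the state, without advancing time (a new reading comes with each control period).
- bot.camera(name): name is "side" or "top"; returns a dict with "pixels" (384x512x3 uint8, red, green, blue), "depth" (384x512 float32, mm along the optical axis (not along the pixel's ray), 0 where there is no reading), "vfov" (degrees; the focal length in pixels is half the picture's height over the tangent of half this angle, whatever the lens; pixels are square), "cx", "cy" (the principal point, pixels), "dist_coeffs" ([k1, k2, p1, p2, k3] as OpenCV has them; the pictures are not rectified), "R" (3x3) and "t" (3): a world point X has camera coordinates R X + t. Camera axes: x right, y down, z forward; pixel columns grow to the right and rows downward; lengths in mm; the calibration is good to about 2 mm. A picture is of the moment at which its call begins.
- bot.job_done(): hands the job in, once; it reports no verdict.
The state is a dict: "clock": time; "joint_pos": joint angles; "dq": joint speeds; "tau": joint torques, N m; "ee_pos": TCP position; "tool_rot": TCP orientation; "ft_force": force on the tool from outside, world axes, zero at the start; "moment": the same for the moment, N m; "grip_width": finger opening in mm.
Only numpy, scipy, OpenCV 4.12 (cv2) and the standard library are available. Lean on these libraries where they do the work, as an engineer would, in place of code of your own. Each camera call takes 0.05 s, during which the arm holds its last target.

## Working session

There is one attempt and no reset: what is moved stays moved. The work goes in short steps, Python scripts to look and compute and a tool call to move; the robot and the scene stay as the last step left them, time stands still between calls to the robot, and variables do not carry over. Pictures are saved under pics/ and viewed, and the job is handed in when it is done.

Besides the shell and the picture viewer there is one more tool, called after ">>>" as name([rows], argument=value, ...), one row to a line, values as JSON. drive_tool: Moves the arm, as the interface text tells. Its arguments: {"type":"object","properties":{"rows":{"type":"array","items":{"type":"array","items":{"type":"number"}}},"squeeze":{"type":"number"}},"required":["rows"]}

```bash
mkdir -p pics; cat > h.py <<'E'
import numpy as np, cv2, pickle
from cell import bot
def snap(tag):
    d={}
    for n in("side","top"):
        c=bot.camera(n); d[n]=c
        cv2.imwrite(f"pics/{tag}_{n}.png",c["pixels"][:,:,::-1])
    pickle.dump(d,open(f"{tag}.pkl","wb")); return d
def K(c):
    f=c["pixels"].shape[0]/2/np.tan(np.radians(c["vfov"])/2)
    return np.array([[f,0,c["cx"]],[0,f,c["cy"]],[0,0,1.]])
def ray(c,uv):
    p=cv2.undistortPoints(np.array(uv,float).reshape(-1,1,2),K(c),np.array(c["dist_coeffs"],float)).reshape(-1,2)
    R=np.array(c["R"]);t=np.array(c["t"])
    d=np.c_[p,np.ones(len(p))]@R
    return -R.T@t,d
def onz(c,uv,z):
    o,d=ray(c,uv); s=(z-o[2])/d[:,2]; return o+d*s[:,None]
def cloud(c):
    h,w=c["depth"].shape
    u,v=np.meshgrid(np.arange(w),np.arange(h))
    o,d=ray(c,np.stack([u,v],-1).reshape(-1,2))
    return (o+d*c["depth"].reshape(-1,1)).reshape(h,w,3)
def proj(c,X):
    r=cv2.Rodrigues(np.array(c["R"],float))[0]
    return cv2.projectPoints(np.array(X,float).reshape(-1,1,3),r,np.array(c["t"],float),K(c),np.array(c["dist_coeffs"],float))[0].reshape(-1,2)
E
python3 - <<'E'
from h import *
d=snap("a")
for n,c in d.items(): print(n,c["vfov"],c["cx"],c["cy"],c["dist_coeffs"],np.round(c["R"],3).tolist(),c["t"],(c["depth"]>0).mean())
s=bot.read_state();print(s,bot.hold_point_z)
E
```

```text
side 48.40184763944089 260.2690548291409 193.8266381605309 [-0.16186684  0.          0.          0.          0.        ] [[0.999, 0.039, 0.009], [0.032, -0.651, -0.758], [-0.024, 0.758, -0.652]] [-560.91907219  -16.53839745 1170.9688073 ] 0.99609375
top 47.34772956853517 253.31379077504928 181.3942985255083 [-0.15370277  0.          0.          0.          0.        ] [[-0.025, -1.0, -0.006], [-0.998, 0.026, -0.053], [0.053, 0.004, -0.999]] [-79.12225864 563.98938231 914.88963688] 0.9957834879557291
{'clock': 0.1, 'joint_pos': array([-1.15488451,  0.46938423, -0.04857608,  1.53352416,  0.02409367,
        1.14100048, -0.08233498]), 'dq': array([-1.23542483e-03, -1.80546282e-03,  5.10950283e-05, -2.82805674e-03,
       -1.13188472e-03,  2.12231369e-03,  1.71845871e-03]), 'tau': array([ 1.19226461e-03, -5.09169996e+01, -8.08841642e-02, -2.36831546e+01,
       -6.14284677e-02,  3.44107056e-02,  5.81703398e-05]), 'ee_pos': array([290.21826383, 608.85393878, 221.60980563]), 'tool_rot': array([[-9.02680255e-01,  4.30311378e-01, -6.89177857e-04],
       [ 4.30311926e-01,  9.02678860e-01, -1.58792677e-03],
       [-6.11966740e-05, -1.72995159e-03, -9.99998502e-01]]), 'ft_force': array([-0.11330242, -0.63699361,  0.28919373]), 'moment': array([-0.031791  , -0.0150503 ,  0.01847527]), 'grip_width': 87.06583383555599} 18.700000000000003
```

View pics/a_side.png

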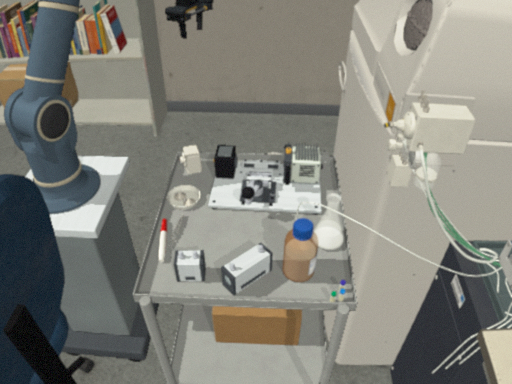

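View pics/a_top.png

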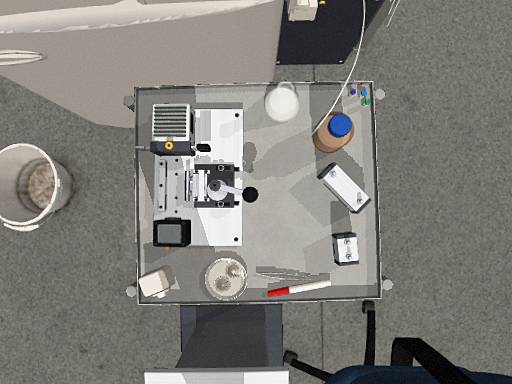

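```bash
python3 - <<'E'
from h import *
d=pickle.load(open("a.pkl","rb"))
c=d["top"]; im=c["pixels"][:,:,::-1]
cv2.imwrite("pics/a_crop1.png",cv2.resize(im[90:260,130:265],None,fx=3.5,fy=3.5,interpolation=cv2.INTER_CUBIC))
cv2.imwrite("pics/a_crop2.png",cv2.resize(im[80:280,240:390],None,fx=3,fy=3,interpolation=cv2.INTER_CUBIC))
s=d["side"]["pixels"][:,:,::-1]
cv2.imwrite("pics/a_crop3.png",cv2.resize(s[140:220,170:340],None,fx=4.5,fy=4.5,interpolation=cv2.INTER_CUBIC))
P=cloud(c)
for v,u in [(194,250),(147,203),(188,344),(250,345),(125,340),(120,235),(160,168),(235,172),(130,172),(190,215),(100,280),(250,280),(280,228)]: print(u,v,np.round(P[v,u]))
E
```

```text
250 194 [533. -87.  94.]
203 147 [628.   3.  91.]
344 188 [ 541. -278.   58.]
345 250 [ 416. -276.   58.]
340 125 [ 655. -257.  148.]
235 120 [694. -58.  19.]
168 160 [612.  88.  17.]
172 235 [457.  68.  90.]
172 130 [661.  62. 105.]
215 190 [544. -15.  55.]
280 100 [ 718. -151.   91.]
280 250 [ 414. -147.    1.]
228 280 [353. -34.   5.]
```

```bash
sleep 1
```

```text
(no output)
```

View pics/a_crop1.png

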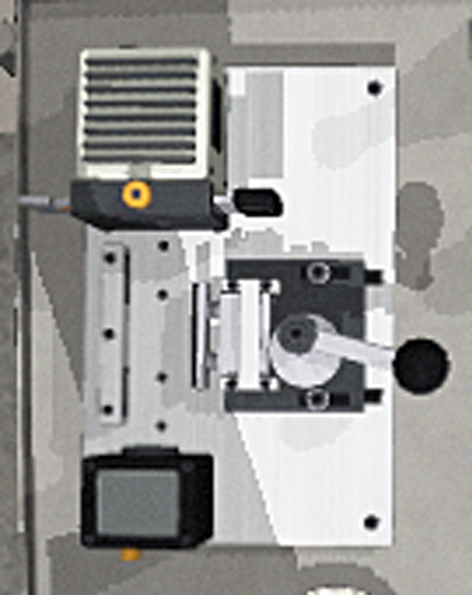

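View pics/a_crop2.png

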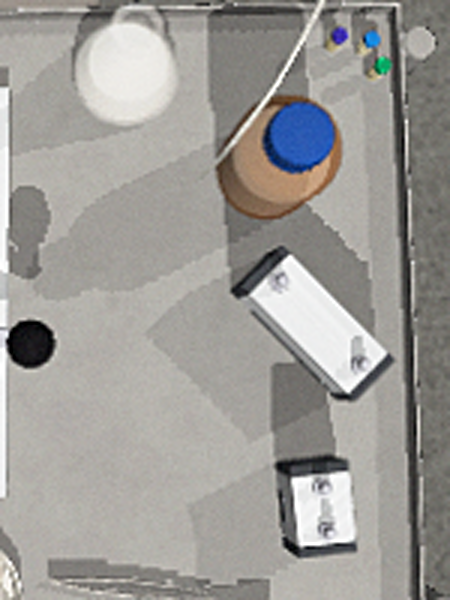

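View pics/a_crop3.png

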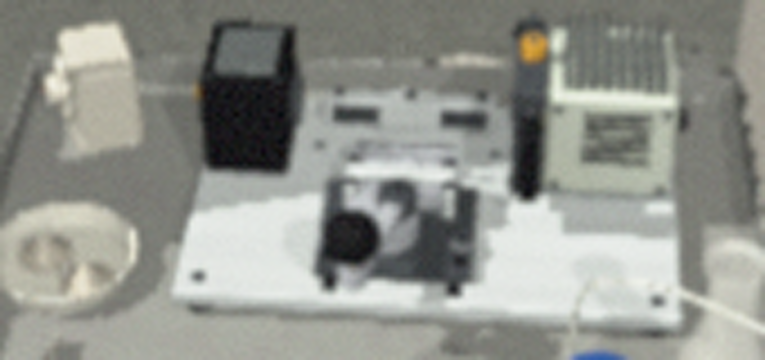

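```bash
python3 - <<'E'
from h import *
d=pickle.load(open("a.pkl","rb"))
c=d["top"]; P=cloud(c); Z=P[...,2]; X=P[...,0];Y=P[...,1]
def mm(pts): 
    r=cv2.minAreaRect(pts.astype(np.float32)); return r
def sel(m,n=1):
    k,l,st,ce=cv2.connectedComponentsWithStats(m.astype(np.uint8)); o=np.argsort(-st[1:,4])[:n]+1
    return [l==i for i in o]
box=(X>380)&(X<730)&(Y>-100)&(Y<120)
m=sel(box&(Z>12)&(Z<24))[0]; print("plate",mm(P[m][:,:2]),m.sum(),np.median(Z[m]))
for (lo,hi,nm) in [(30,48,"~39"),(80,98,"90s")]:
    for q in sel(box&(Z>lo)&(Z<hi),6):
        if q.sum()>25: print(nm,q.sum(),mm(P[q][:,:2]),P[q].mean(0).round(1), np.median(Z[q]))
b2=(X>380)&(X<620)&(Y<-180)&(Y>-360)
for q in sel(b2&(Z>50)&(Z<66),3):
    if q.sum()>50: print("cell",q.sum(),mm(P[q][:,:2]),np.median(Z[q]))
# edges by pixel on plane
print("fence face corners",onz(c,[(130+127/3.5,90+243/3.5),(130+127/3.5,90+423/3.5)],39).round(1).tolist())
print("plate right",onz(c,[(130+395/3.5,90+66/3.5),(130+393/3.5,90+546/3.5)],18).round(1).tolist())
np.set_printoptions(linewidth=250)
# knob
im=c["pixels"]; dark=(im.max(2)<40)
for u0,v0,z,nm in [(250,194,80,"knob"),(204,147,91,"tab")]:
    k,l,st,ce=cv2.connectedComponentsWithStats(dark.astype(np.uint8)); i=l[v0,u0]; print(nm,st[i],ce[i],onz(c,[ce[i]],z).round(1))
E
```

```text
plate ((575.4725952148438, 24.55145263671875), (189.0680694580078, 291.4737854003906), 88.59932708740234) 6880 17.804370396847048
~39 790 ((554.3767700195312, 4.676364898681641), (88.26244354248047, 64.19002532958984), 87.93647766113281) [551.1  14.8  41.7] 41.5836176900288
~39 339 ((557.2103271484375, 97.32935333251953), (12.94456958770752, 107.04279327392578), 89.0288314819336) [557.9  97.2  38.1] 38.44129270034671
~39 61 ((625.262939453125, 62.95123291015625), (86.60796356201172, 8.777848243713379), 89.02238464355469) [623.3  60.7  40.1] 40.31432328117228
~39 39 ((677.7611694335938, 29.44425392150879), (4.7709760665893555, 72.3401870727539), 86.1694107055664) [676.5  30.1  36.7] 36.804632188894516
~39 27 ((460.2782287597656, 41.64535140991211), (2.0055222511291504, 47.86071014404297), 89.79108428955078) [460.7  41.7  40. ] 40.72723100459814
90s 1329 ((668.1407470703125, 67.10662078857422), (79.57821655273438, 96.82887268066406), 87.7840805053711) [664.3  65.6  92.8] 93.02265999118742
90s 860 ((459.74188232421875, 74.07577514648438), (65.99574279785156, 49.45559310913086), 88.87300
[... 174 characters left out ...]
0.7] 91.26845547602102
90s 70 ((629.3089599609375, 4.329303741455078), (22.09552001953125, 9.731158256530762), 87.48174285888672) [629.2   4.3  89.9] 90.46944360697375
cell 1066 ((542.0880126953125, -281.16937255859375), (112.43923950195312, 40.909488677978516), 43.66959762573242) 59.65500664719434
cell 596 ((417.3542785644531, -280.5995788574219), (63.54534912109375, 41.75214767456055), 3.1929802894592285) 59.66544260285394
fence face corners [[611.1, 86.9, 39.0], [503.9, 88.5, 39.0]]
plate right [[717.8, -75.1, 18.0], [426.0, -66.9, 18.0]]
knob [242 187  16  15 183] [249.67759563 194.0273224 ] [[533.6 -86.   80. ]]
tab [197 144  13   8  85] [203.21176471 147.2       ] [[627.5   2.7  91. ]]
```

```bash
python3 - <<'E'
from h import *
np.set_printoptions(linewidth=250)
d=pickle.load(open("a.pkl","rb"))
c=d["top"]; g=c["pixels"].mean(2); P=cloud(c)
for v in range(162,210,6): print(v,g[v,155:172].round().astype(int), P[v,155:172,2].round().astype(int))
for v in (175,188,200): print(v,g[v,182:200].round().astype(int), P[v,182:200,2].round().astype(int))
im=c["pixels"][:,:,::-1]
cv2.imwrite("pics/a_c4.png",cv2.resize(im[155:220,150:260],None,fx=7,fy=7,interpolation=cv2.INTER_NEAREST))
E
```

```text
162 [171 174 171 159 142 113  63 106 162 179 100  49 148 182 176 171 175] [ 17  16  19  19  19 943  42  39  38  38  36  24  17  19  17  19  19]
168 [179 173 172 166 178 199 176 183 202 206 115  22 153 181 177 172 171] [18 21 19 18 39 38 39 39 39 38 36 26 14 17 18 16 17]
174 [182 177 173 163 167 190 190 191 196 201 109  25 178 205 201 196 197] [20 18 17 19 39 37 37 38 39 38 31 23 19 16 20 19 17]
180 [180 176 171 161 172 195 192 187 202 188 134 118 188 206 196 196 201] [16 15 17 17 38 38 39 37 38 39 32 23 17 20 18 17 19]
186 [176 175 171 183 156  82  50 124 188 185 127 140 197 207 198 200 197] [15 19 15 18 38 40 40 39 40 38 29 17 16 20 21 19 20]
192 [177 173 171 186 196 196 191 194 202 173 122 144 195 208 195 195 200] [ 20 943  19  19  40  36  38  40  39  41  27  22  17  17  16  17  20]
198 [177 171 171 178 189 195 194 196 207 168  47 117 200 206 194 198 198] [17 18 19 15 40 37 40 37 39 37 30 17 18 20 21 17 18]
204 [176 171 146 153 201 201 195 204 208 161  45 118 200 206 196 196 200] [18 19 16 18 36 39 39 38 39 37 30 16 16 18 20 17 16]
175 [177 183 195  15 159 237 197  56 152 183 144 218 219 223 198 197 183 242] [17 16 18 42 41 38 41 27 17 17 18 45 40 40 41 43 45 46]
188 [183 184 148   0 160 251 130  58 188 179 182 213 214 220 197 201 201 240] [18 17 14 39 38 39 40 27 17 16 43 43 42 42 42 40 52 48]
200 [175 185 144  70 168 188 111  92 185 176 169 255 159  55  38 133 244 255] [943  18  15  39  40  39  36  25  16  16  18  44  48  45  49  46  48  47]
```

View pics/a_c4.png

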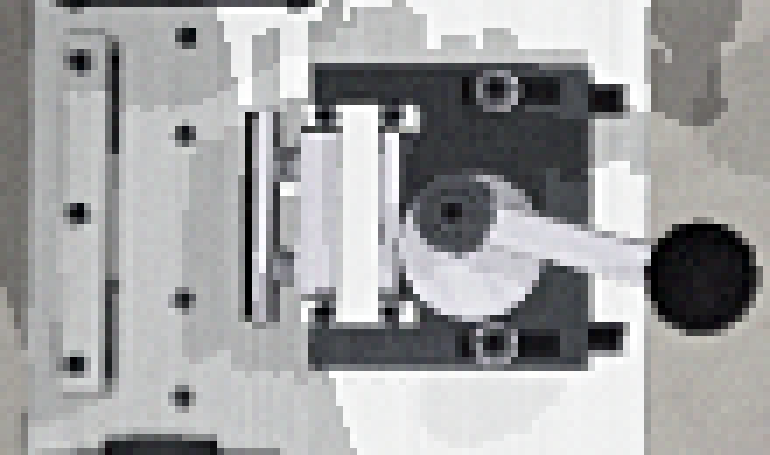

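```bash
python3 - <<'E'
from h import *
np.set_printoptions(linewidth=250,suppress=True)
d=pickle.load(open("a.pkl","rb"))
c=d["top"]; P=cloud(c); s=d["side"]
print("hubz",P[183:188,211:217,2].round(0))
ff=onz(c,[(164.6,168),(164.2,204)],39);print("fence",ff)
print("fence ends",onz(c,[(161,155+33/7-.5),(161,155+393/7-.5)],39))
print("pad",onz(c,[(184.5,155+110/7-.5),(184.5,155+320/7-.5)],40))
print("knob",onz(c,[(249.68,194.03)],80), "pivot",onz(c,[(213.8,184.8)],56),onz(c,[(213.8,184.8)],62))
# side knob
k=(s["pixels"].max(2)<40).astype(np.uint8)
n,l,st,ce=cv2.connectedComponentsWithStats(k[140:220,170:340])
for i in range(1,n):
    if st[i,4]>20: print(st[i],ce[i]+[170,140],onz(s,[ce[i]+[170,140]],80))
print("proj",proj(s,[[533.6,-86,80],[627,3,91]]))
# plate right edge line
g=c["pixels"].mean(2)
# plate depth edges per row
pts=[]
for v in range(120,240,5):
    r=P[v,236:252,2]; r=np.where(r>500,0,r); i=np.where(r>10)[0]
    if len(i) and i.max()<14: pts.append((236+i.max()+.5,v))
q=onz(c,pts,18); f=np.polyfit(q[:,0],q[:,1],1); print("plate right fit",f,q[:,1]-np.polyval(f,q[:,0]))
E
```

```text
hubz [[ 56.  56.  55.  60.  58.  56.]
 [ 55.  55.  58.  56.  58.  58.]
 [ 55.  58.  59.  61.  61.  57.]
 [ 55.  57.  60.  58.  57.  62.]
 [ 56.  58.  60. 943.  60.  61.]]
fence [[593.22856143  90.66316773  39.        ]
 [518.23955614  92.65967729  39.        ]]
fence ends [[611.86800876  98.07154986  39.        ]
 [504.59330876  99.65943542  39.        ]]
pad [[587.36767067  48.66578511  40.        ]
 [525.10583133  49.75951452  40.        ]]
knob [[533.59080522 -86.0287779   80.        ]] pivot [[554.73798203 -13.32460057  56.        ]] [[554.45420691 -13.89541366  62.        ]]
[ 45   7  20  31 377] [224.85941645 165.74801061] [[466.7316365   18.11224312  80.        ]]
[115  27   5  17  52] [287.07692308 174.76923077] [[629.93117005 -12.08578912  80.        ]]
[73 48 10 10 79] [247.65822785 192.75949367] [[533.36906018 -87.9545934   80.        ]]
proj [[247.80213801 192.24168718]
 [286.09612167 167.75948386]]
plate right fit [ -0.02408696 -57.11023953] [ 0.03871739  0.02821005  0.01868143  0.01012227  0.00252409 -0.00412083 -0.00981946 -0.01457804 -0.0184021  -0.02129646 -0.02326526 -0.02431194 -0.02443928 -0.02364938 -0.01133615 -0.0059683   0.00031815  0.00752578  0.01565786  0.02471832
  0.03471184]
```

```bash
cat >> h.py <<'E'
from scipy.spatial.transform import Rotation as Ro
def Rd(yaw):
    s,c=np.sin(yaw),np.cos(yaw); return np.array([[-s,c,0],[c,s,0],[0,0,-1.]])
def rows(tg):
    """tg: list of (x,y,z mm,yaw deg)"""
    st=bot.read_state(); R=np.array(st["tool_rot"]);p=np.array(st["ee_pos"])
    y0=np.degrees(np.arctan2(R[1,1],R[0,1]))
    print("now",p.round(1),"yaw",y0.round(1),"t",round(st["clock"],2),"F",st["ft_force"].round(1),"w",round(st["grip_width"],1),"q",st["joint_pos"].round(2))
    for x,y,z,yaw in tg:
        rv=Ro.from_matrix(R.T@Rd(np.radians(yaw))).as_rotvec(); sh=R.T@(np.array([x,y,z])-p)/1000
        print((x,y,z,yaw),[*rv.round(3).tolist(),*sh.round(4).tolist()])
E
python3 -c "
from h import *
rows([(375,365,222,33),(460,125,222,10),(533,-86,200,-12),(533.6,-86,130,-12)])"
```

```text
now [290.2 608.9 221.6] yaw 64.5 t 0.1 F [-0.1 -0.6  0.3] w 87.1 q [-1.15  0.47 -0.05  1.53  0.02  1.14 -0.08]
(375, 365, 222, 33) [-0.002, 0.001, 0.55, -0.1815, -0.1836, -0.0001]
(460, 125, 222, 10) [-0.002, 0.001, 0.951, -0.3615, -0.3637, 0.0003]
(533, -86, 200, -12) [-0.001, 0.001, 1.335, -0.5182, -0.5227, 0.0225]
(533.6, -86, 130, -12) [-0.001, 0.001, 1.335, -0.5187, -0.5223, 0.0925]
```

>>> drive_tool([
  [0,0,0.1,-0.028,-0.028,0,0.3],
  [0,0,0.2,-0.056,-0.056,0,0.3],
  [0,0,0.3,-0.084,-0.084,0,0.3],
  [0,0,0.4,-0.112,-0.112,0,0.3],
  [0,0,0.5,-0.14,-0.14,0,0.3],
  [0,0,0.6,-0.168,-0.168,0,0.3],
  [0,0,0.7,-0.196,-0.196,0,0.3],
  [0,0,0.8,-0.224,-0.224,0,0.3],
])

```text
clock: 0.77
ee_pos: [396.1, 308.2, 221.8]
tool_rot: [[-0.316, 0.949, -0.001], [0.949, 0.316, -0.002], [-0.001, -0.002, -1.0]]
ft_force: [1.1, -0.6, 0.5]
grip_width: 61.0
```

```bash
python3 -c "
from h import *
rows([(533,-86,160,-16),(533.6,-86,130,-16)])"
```

```text
now [396.1 308.2 221.8] yaw 18.4 t 0.77 F [ 1.1 -0.6  0.5] w 61.0 q [-0.91  0.19  0.19  1.95 -0.04  1.02 -0.38]
(533, -86, 160, -16) [-0.001, 0.002, 0.601, -0.4171, 0.0055, 0.0624]
(533.6, -86, 130, -16) [-0.001, 0.002, 0.601, -0.4173, 0.0062, 0.0924]
```

>>> drive_tool([
  [0,0,0.08,-0.04,0,0,0.3],
  [0,0,0.16,-0.08,0,0,0.3],
  [0,0,0.24,-0.12,0,0,0.3],
  [0,0,0.32,-0.16,0,0,0.3],
  [0,0,0.4,-0.2,0,0,0.3],
  [0,0,0.48,-0.24,0.002,0,0.3],
  [0,0,0.54,-0.28,0.003,0,0.3],
  [0,0,0.6,-0.32,0.004,0.02,0.3],
])

```text
clock: 1.43
ee_pos: [502.6, 6.1, 206.2]
tool_rot: [[0.279, 0.96, 0.006], [0.96, -0.279, -0.0], [0.001, 0.006, -1.0]]
ft_force: [1.5, 0.6, 1.1]
grip_width: 60.9
```

```bash
python3 -c "
from h import *
rows([(533,-86,130,-16),(533.6,-86,75,-16)])"
```

```text
now [502.6   6.1 206.2] yaw -16.2 t 1.43 F [1.5 0.6 1.1] w 60.9 q [-0.52  0.21  0.49  1.98 -0.12  0.97 -0.25]
(533, -86, 130, -16) [0.006, -0.001, -0.003, -0.0801, 0.0544, 0.0764]
(533.6, -86, 75, -16) [0.006, -0.001, -0.003, -0.08, 0.0546, 0.1314]
```

>>> drive_tool([
  [0.006,0,0,-0.025,0.018,0.02,0.3],
  [0.006,0,0,-0.05,0.036,0.04,0.3],
  [0.006,0,0,-0.075,0.052,0.06,0.3],
  [0.006,0,0,-0.08,0.0545,0.08,0.3],
  [0.006,0,0,-0.08,0.0545,0.11,0.3],
  [0.006,0,0,-0.08,0.0545,0.135,0.3],
  [0.006,0,0,-0.08,0.0545,0.139,0.3],
  [0.006,0,0,-0.08,0.0545,0.139,0.3],
])

```text
clock: 2.1
ee_pos: [532.1, -85.8, 66.0]
tool_rot: [[0.279, 0.96, -0.004], [0.96, -0.279, 0.001], [0.0, -0.004, -1.0]]
ft_force: [0.2, -0.6, 0.2]
grip_width: 61.3
```

```bash
python3 -c "
from h import *
rows([(533.6,-86,66,-16)])
d=snap('b')
im=d['top']['pixels'][:,:,::-1]; s=d['side']['pixels'][:,:,::-1]
a=cv2.resize(im[140:230,180:300],(480,360),interpolation=cv2.INTER_CUBIC);b=cv2.resize(s[140:230,190:310],(480,360),interpolation=cv2.INTER_CUBIC)
cv2.imwrite('pics/b.png',np.hstack([a,b])[:, :800] if 0 else np.vstack([a,b])[:600])"
```

```text
now [532.1 -85.8  66. ] yaw -16.2 t 2.1 F [ 0.2 -0.6  0.2] w 61.3 q [-0.27  0.48  0.45  2.02 -0.31  0.72  0.09]
(533.6, -86, 66, -16) [-0.004, -0.0, -0.003, 0.0002, 0.0015, -0.0001]
```

View pics/b.png

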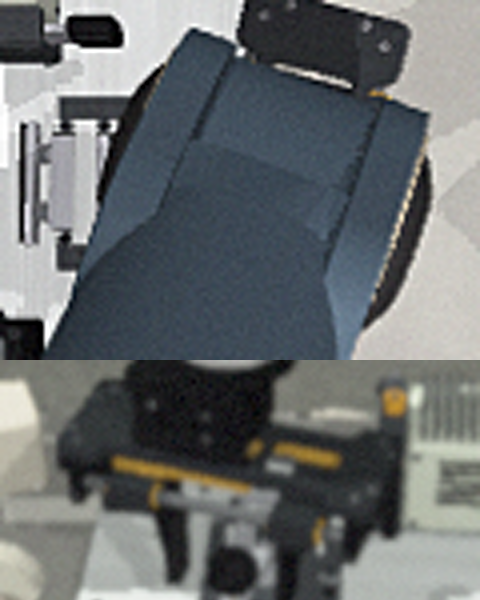

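>>> drive_tool([
  [0,0,0,0,0.001,0,0.7],
  [0,0,0,0,0.001,0,0.75],
  [0,0,0,0,0.001,0,0.75],
  [0,0,0,0,0.001,0,0.75],
  [0,0,0,0,0.001,0,0.75],
  [0,0,0,0,0.001,0,0.75],
  [0,0,0,0,0.001,0,0.75],
  [0,0,0,0,0.001,0,0.75],
], squeeze=12)

```text
clock: 2.87
ee_pos: [535.2, -86.2, 68.7]
tool_rot: [[0.278, 0.961, 0.002], [0.961, -0.278, 0.001], [0.002, 0.001, -1.0]]
ft_force: [-2.1, 0.4, 3.8]
grip_width: 31.1
```

```bash
cat >> h.py <<'E'
PIV=np.array([554.6,-13.6]); 
def lever(angs,z=66,r=75.2,yaw0=-0.024):
    # angle a -> lever direction; at 0 points -y swung .9 to +x
    t=[]
    for a in angs:
        th=-np.pi/2+0.9-a+yaw0   # world direction angle
        t.append((*(PIV+r*np.array([np.cos(th),np.sin(th)])).round(1),z,round(np.degrees(th)+90,1)))
    return t
E
python3 -c "
from h import *
rows(lever(1.16-0.105*np.arange(0,9)))"
```

```text
now [535.2 -86.2  68.7] yaw -16.2 t 2.87 F [-2.1  0.4  3.8] w 31.1 q [-0.27  0.47  0.45  2.01 -0.31  0.72  0.1 ]
(np.float64(533.5), np.float64(-85.8), 66, np.float64(-16.3)) [0.001, -0.002, 0.003, -0.0001, -0.0018, 0.0027]
(np.float64(541.2), np.float64(-87.6), 66, np.float64(-10.3)) [0.001, -0.002, -0.102, 0.0003, 0.0061, 0.0027]
(np.float64(549.0), np.float64(-88.6), 66, np.float64(-4.2)) [0.001, -0.002, -0.209, 0.0015, 0.0139, 0.0027]
(np.float64(556.9), np.float64(-88.8), 66, np.float64(1.8)) [0.001, -0.002, -0.313, 0.0035, 0.0215, 0.0027]
(np.float64(564.8), np.float64(-88.1), 66, np.float64(7.8)) [0.001, -0.002, -0.418, 0.0064, 0.0289, 0.0027]
(np.float64(572.5), np.float64(-86.6), 66, np.float64(13.8)) [0.002, -0.001, -0.523, 0.01, 0.0359, 0.0027]
(np.float64(580.1), np.float64(-84.3), 66, np.float64(19.8)) [0.002, -0.001, -0.627, 0.0143, 0.0426, 0.0028]
(np.float64(587.4), np.float64(-81.3), 66, np.float64(25.8)) [0.002, -0.001, -0.732, 0.0192, 0.0487, 0.0028]
(np.float64(594.3), np.float64(-77.5), 66, np.float64(31.9)) [0.002, -0.001, -0.839, 0.0248, 0.0543, 0.0028]
```

>>> drive_tool([
  [0,0,-0.1,0,0.007,0.003,0.75],
  [0,0,-0.2,0.001,0.0145,0.004,0.75],
  [0,0,-0.31,0.003,0.022,0.004,0.75],
  [0,0,-0.415,0.006,0.0295,0.004,0.75],
  [0,0,-0.52,0.0095,0.0365,0.004,0.75],
  [0,0,-0.625,0.014,0.043,0.004,0.75],
  [0,0,-0.73,0.019,0.049,0.004,0.75],
  [0,0,-0.84,0.0245,0.0545,0.004,0.75],
])

```text
clock: 3.53
ee_pos: [596.0, -77.1, 66.7]
tool_rot: [[-0.534, 0.846, 0.004], [0.846, 0.534, 0.003], [0.0, 0.005, -1.0]]
ft_force: [-2.7, 3.1, 11.4]
grip_width: 31.1
```

```bash
python3 -c "
from h import *
rows(lever([.3,.15]))"
```

```text
now [596.  -77.1  66.7] yaw 32.3 t 3.53 F [-2.7  3.1 11.4] w 31.1 q [-0.1   0.53  0.22  1.87 -0.16  0.76  0.77]
(np.float64(595.6), np.float64(-76.7), 66, np.float64(33.0)) [0.005, -0.0, -0.013, 0.0005, -0.0001, 0.0007]
(np.float64(604.5), np.float64(-69.8), 66, np.float64(41.6)) [0.005, 0.0, -0.163, 0.0016, 0.0111, 0.0008]
```

>>> drive_tool([
  [0,0,0,0,0,0,0.3],
  [0,0,0,0,0,0,0.3],
  [0,0,0,0,0,0,0.3],
  [0,0,0,0,0,-0.02,0.2],
  [0,0,0,0,0,-0.05,0.0],
  [0,0,0,0,0,-0.08,0.0],
  [0,0,0,0,0,-0.11,0.0],
  [0,0,0,0,0,-0.13,0.0],
])

```text
clock: 4.2
ee_pos: [595.8, -78.1, 199.1]
tool_rot: [[-0.532, 0.847, 0.006], [0.847, 0.532, 0.002], [-0.002, 0.007, -1.0]]
ft_force: [0.6, -0.3, 0.2]
grip_width: 76.2
```

```bash
python3 - <<'E'
from h import *
d=pickle.load(open("a.pkl","rb"))
c=d["top"]; im=c["pixels"]; P=cloud(c)
X,Y,Z=P[...,0],P[...,1],P[...,2]
m=((X>470)&(X<620)&(Y<-210)&(Y>-350)&(Z>54)&(Z<64)).astype(np.uint8)
cs,_=cv2.findContours(m,cv2.RETR_EXTERNAL,cv2.CHAIN_APPROX_NONE);k=max(cs,key=cv2.contourArea)
r=cv2.minAreaRect(k);b=cv2.boxPoints(r)
w=onz(c,b,60);print(w.round(1).tolist(),w.mean(0).round(1),[np.linalg.norm(w[i]-w[(i+1)%4]).round(1) for i in range(4)],[np.degrees(np.arctan2(*(w[(i+1)%4]-w[i])[[1,0]])).round(1) for i in range(4)])
v=im.copy();cv2.polylines(v,[np.int32(b)],True,(255,0,0),1)
cv2.imwrite("pics/a_cell.png",cv2.resize(v[150:225,305:385,::-1],None,fx=7,fy=7,interpolation=cv2.INTER_NEAREST))
rows([(542,-281,170,-46.3),(542,-281,32,-46.3)])
E
```

```text
[[568.9, -227.1, 60.0], [596.7, -256.7, 60.0], [515.3, -334.2, 60.0], [487.7, -304.3, 60.0]] [ 542.2 -280.6   60. ] [np.float64(40.6), np.float64(112.4), np.float64(40.7), np.float64(112.0)] [np.float64(-46.8), np.float64(-136.4), np.float64(132.6), np.float64(43.6)]
now [595.8 -78.1 199.1] yaw 32.2 t 4.2 F [ 0.6 -0.3  0.2] w 76.2 q [-0.14  0.37  0.26  1.76 -0.11  1.02  0.73]
(542, -281, 170, -46.3) [0.007, -0.003, 1.369, -0.1431, -0.1537, 0.0283]
(542, -281, 32, -46.3) [0.007, -0.003, 1.369, -0.1429, -0.1546, 0.1663]
```

View pics/a_cell.png

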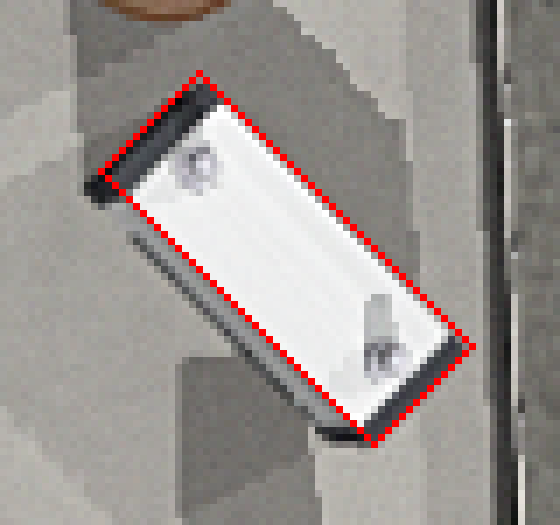

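>>> drive_tool([
  [0,0,0.12,-0.018,-0.019,0,0],
  [0,0,0.24,-0.036,-0.038,0,0],
  [0,0,0.36,-0.054,-0.057,0,0],
  [0,0,0.48,-0.072,-0.076,0,0],
  [0,0,0.6,-0.09,-0.095,0,0],
  [0,0,0.72,-0.108,-0.114,0,0],
  [0,0,0.84,-0.126,-0.133,0,0],
  [0,0,0.96,-0.143,-0.154,0,0],
])

```text
clock: 4.87
ee_pos: [540.7, -282.2, 197.7]
tool_rot: [[0.395, 0.919, 0.006], [0.919, -0.395, 0.002], [0.004, 0.004, -1.0]]
ft_force: [-0.1, 0.2, 0.3]
grip_width: 86.9
```

```bash
python3 - <<'E'
from h import *
rows([(542.2,-280.6,150,-46.4),(542.2,-280.6,32,-46.4)])
E
```

```text
now [ 540.7 -282.2  197.7] yaw -23.3 t 4.87 F [-0.1  0.2  0.3] w 86.9 q [ 0.02  0.41  0.52  1.75 -0.24  1.04  0.23]
(542.2, -280.6, 150, -46.4) [0.003, -0.005, 0.404, 0.0019, 0.0006, 0.0477]
(542.2, -280.6, 32, -46.4) [0.003, -0.005, 0.404, 0.0014, 0.0001, 0.1657]
```

>>> drive_tool([
  [0.003,-0.005,0.12,0.001,0,0.01,0],
  [0.003,-0.005,0.24,0.0015,0,0.02,0],
  [0.003,-0.005,0.36,0.0015,0,0.04,0],
  [0.003,-0.005,0.404,0.0015,0,0.06,0],
  [0.003,-0.005,0.404,0.0015,0,0.09,0],
  [0.003,-0.005,0.404,0.0015,0,0.12,0],
  [0.003,-0.005,0.404,0.0015,0,0.15,0],
  [0.003,-0.005,0.404,0.0015,0,0.164,0],
])

```text
clock: 5.53
ee_pos: [539.4, -279.1, 29.7]
tool_rot: [[0.725, 0.689, -0.006], [0.689, -0.725, 0.002], [-0.003, -0.006, -1.0]]
ft_force: [-0.9, -0.1, -0.2]
grip_width: 87.2
```

```bash
python3 - <<'E'
from h import *
rows([(542.2,-280.6,32,-46.4)])
E
```

```text
now [ 539.4 -279.1   29.7] yaw -46.5 t 5.53 F [-0.9 -0.1 -0.2] w 87.2 q [ 0.04  0.64  0.51  1.88 -0.44  0.75 -0.02]
(542.2, -280.6, 32, -46.4) [-0.006, 0.003, -0.001, 0.0011, 0.003, -0.0023]
```

>>> drive_tool([
  [-0.006,0.003,0,0.001,0.003,-0.0025,0],
  [-0.006,0.003,0,0.001,0.003,-0.0025,0.3],
  [-0.006,0.003,0,0.001,0.003,-0.0025,0.6],
  [-0.006,0.003,0,0.001,0.003,-0.0025,0.7],
  [-0.006,0.003,0,0.001,0.003,-0.0025,0.7],
  [-0.006,0.003,0,0.001,0.003,-0.0025,0.7],
  [-0.006,0.003,0,0.001,0.003,-0.0025,0.7],
  [-0.006,0.003,0,0.001,0.003,-0.0025,0.7],
], squeeze=35)

```text
clock: 6.2
ee_pos: [542.4, -280.7, 32.7]
tool_rot: [[0.725, 0.689, 0.001], [0.689, -0.725, -0.0], [0.001, 0.001, -1.0]]
ft_force: [-0.0, -0.1, -0.2]
grip_width: 48.4
```

```bash
python3 - <<'E'
from h import *
# nest (558,71.5); bench yaw -1.35
rows([(542.2,-280.6,150,-46.4),(558,-100,190,-91.3),(558,67.5,150,-91.3)])
E
```

```text
now [ 542.4 -280.7   32.7] yaw -46.5 t 6.2 F [-0.  -0.1 -0.2] w 48.4 q [ 0.04  0.63  0.51  1.87 -0.44  0.75 -0.02]
(542.2, -280.6, 150, -46.4) [0.001, -0.001, -0.001, -0.0, -0.0001, -0.1173]
(558, -100, 190, -91.3) [0.001, -0.001, 0.783, 0.1359, -0.1201, -0.1573]
(558, 67.5, 150, -91.3) [0.001, -0.001, 0.783, 0.2512, -0.2416, -0.1174]
```

>>> drive_tool([
  [0,0,0,0,0,0,0.7],
  [0,0,0,0,0,0,0.7],
  [0,0,0,0,0,0,0.7],
  [0,0,0,0,0,0,0.7],
  [0,0,0,0,0,-0.01,0.7],
  [0,0,0,0,0,-0.03,0.7],
  [0,0,0,0,0,-0.06,0.7],
  [0,0,0,0,0,-0.09,0.7],
])

```text
clock: 6.87
ee_pos: [540.6, -279.7, 122.6]
tool_rot: [[0.725, 0.689, -0.003], [0.689, -0.725, 0.001], [-0.001, -0.003, -1.0]]
ft_force: [0.9, -0.1, -2.9]
grip_width: 39.8
```

```bash
python3 - <<'E'
from h import *
rows([(558,-150,190,-75),(558,-30,190,-91.3),(558,67.5,150,-91.3)])
E
```

```text
now [ 540.6 -279.7  122.6] yaw -46.5 t 6.87 F [ 0.9 -0.1 -2.9] w 39.8 q [-0.02  0.52  0.58  1.82 -0.35  0.91 -0.09]
(558, -150, 190, -75) [-0.003, 0.002, 0.498, 0.1019, -0.0823, -0.0673]
(558, -30, 190, -91.3) [-0.003, 0.003, 0.782, 0.1845, -0.1693, -0.0671]
(558, 67.5, 150, -91.3) [-0.003, 0.003, 0.782, 0.2517, -0.2399, -0.027]
```

Held (39.8 mm, about 3 N of weight). Carry over.

>>> drive_tool([
  [0,0,0.1,0.018,-0.016,-0.025,0.7],
  [0,0,0.2,0.038,-0.033,-0.045,0.7],
  [0,0,0.3,0.06,-0.052,-0.06,0.7],
  [0,0,0.4,0.083,-0.073,-0.067,0.7],
  [0,0,0.5,0.106,-0.094,-0.067,0.7],
  [0,0,0.6,0.13,-0.117,-0.067,0.7],
  [0,0,0.7,0.155,-0.142,-0.067,0.7],
  [0,0,0.782,0.18,-0.165,-0.067,0.7],
])

```text
clock: 7.53
ee_pos: [556.1, -34.2, 189.6]
tool_rot: [[1.0, -0.027, -0.006], [-0.027, -1.0, 0.002], [-0.006, -0.002, -1.0]]
ft_force: [0.5, -0.3, -2.9]
grip_width: 39.8
```

```bash
python3 - <<'E'
from h import *
rows([(558,67.5,150,-91.3),(558,67.5,110,-91.3)])
E
```

```text
now [556.1 -34.2 189.6] yaw -91.6 t 7.53 F [ 0.5 -0.3 -2.9] w 39.8 q [-0.64  0.39  0.82  1.89 -0.34  1.01 -1.27]
(558, 67.5, 150, -91.3) [-0.002, 0.006, -0.005, -0.0007, -0.1016, 0.0398]
(558, 67.5, 110, -91.3) [-0.002, 0.006, -0.005, -0.0004, -0.1016, 0.0798]
```

>>> drive_tool([
  [0,0.006,0,0,-0.02,0,0.7],
  [0,0.006,0,0,-0.04,0,0.7],
  [0,0.006,0,0,-0.06,0.005,0.7],
  [0,0.006,0,0,-0.08,0.02,0.7],
  [0,0.006,0,0,-0.1015,0.04,0.7],
  [0,0.006,0,0,-0.1015,0.06,0.7],
  [0,0.006,0,0,-0.1015,0.08,0.7],
  [0,0.006,0,0,-0.1015,0.08,0.7],
])

```text
clock: 8.2
ee_pos: [554.2, 68.0, 106.1]
tool_rot: [[1.0, -0.026, -0.009], [-0.026, -1.0, 0.001], [-0.009, -0.0, -1.0]]
ft_force: [-0.7, 1.0, -3.4]
grip_width: 39.9
```

```bash
python3 - <<'E'
from h import *
rows([(558,67.5,55,-91.3),(558,67.5,50.5,-91.3)])
d=snap("c")
im=d['top']['pixels'][:,:,::-1]; s=d['side']['pixels'][:,:,::-1]
a=cv2.resize(im[110:260,130:280],(400,400),interpolation=cv2.INTER_CUBIC);b=cv2.resize(s[120:220,190:290],(400,400),interpolation=cv2.INTER_CUBIC)
cv2.imwrite('pics/c.png',np.hstack([a,b]))
E
```

```text
now [554.2  68.  106.1] yaw -91.5 t 8.2 F [-0.7  1.  -3.4] w 39.9 q [-0.74  0.5   0.73  1.95 -0.44  0.86 -1.37]
(558, 67.5, 55, -91.3) [-0.0, 0.009, -0.003, 0.0042, 0.0005, 0.051]
(558, 67.5, 50.5, -91.3) [-0.0, 0.009, -0.003, 0.0043, 0.0005, 0.0555]
```

View pics/c.png

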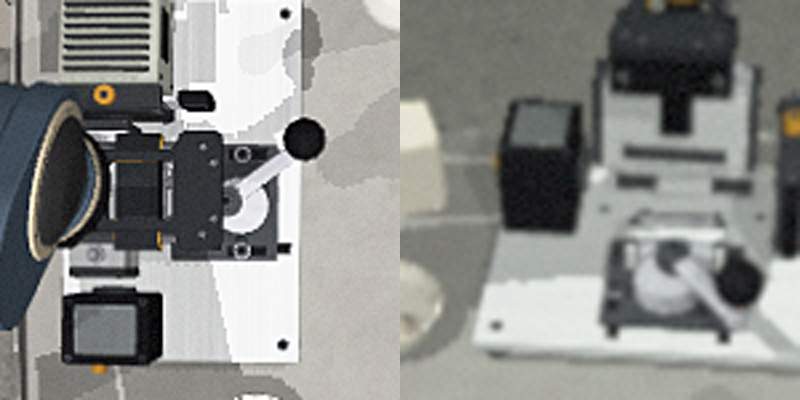

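>>> drive_tool([
  [0,0.008,-0.003,0.004,0.0005,0,0.7],
  [0,0.008,-0.003,0.004,0.0005,0.005,0.7],
  [0,0.008,-0.003,0.004,0.0005,0.015,0.7],
  [0,0.008,-0.003,0.004,0.0005,0.025,0.7],
  [0,0.008,-0.003,0.004,0.0005,0.035,0.7],
  [0,0.008,-0.003,0.004,0.0005,0.043,0.7],
  [0,0.008,-0.003,0.004,0.0005,0.048,0.7],
  [0,0.008,-0.003,0.004,0.0005,0.048,0.7],
])

```text
clock: 8.97
ee_pos: [560.3, 66.4, 60.0]
tool_rot: [[1.0, -0.025, 0.003], [-0.025, -1.0, 0.001], [0.003, -0.001, -1.0]]
ft_force: [0.4, -0.6, -3.5]
grip_width: 39.5
```

```bash
python3 - <<'E'
from h import *
rows([(558,67.5,50.5,-91.3)])
E
```

```text
now [560.3  66.4  60. ] yaw -91.4 t 8.97 F [ 0.4 -0.6 -3.5] w 39.5 q [-0.69  0.57  0.67  1.98 -0.51  0.77 -1.32]
(558, 67.5, 50.5, -91.3) [-0.001, -0.003, -0.002, -0.0024, -0.0011, 0.0095]
```

>>> drive_tool([
  [0,-0.003,-0.001,-0.0015,-0.001,0.002,0.7],
  [0,-0.003,-0.001,-0.0015,-0.001,0.004,0.7],
  [0,-0.003,-0.001,-0.0015,-0.001,0.006,0.7],
  [0,-0.003,-0.001,-0.0015,-0.001,0.008,0.7],
  [0,-0.003,-0.001,-0.0015,-0.001,0.009,0.7],
  [0,-0.003,-0.001,-0.0015,-0.001,0.0095,0.7],
  [0,-0.003,-0.001,-0.0015,-0.001,0.0095,0.7],
  [0,-0.003,-0.001,-0.0015,-0.001,0.0095,0.7],
])

```text
clock: 9.63
ee_pos: [558.9, 67.4, 50.9]
tool_rot: [[1.0, -0.024, 0.0], [-0.024, -1.0, 0.001], [0.0, -0.001, -1.0]]
ft_force: [-2.0, -0.4, 2.6]
grip_width: 39.7
```

```bash
python3 - <<'E'
from h import *
rows([(558,67.5,50,-91.3)])
E
```

```text
now [558.9  67.4  50.9] yaw -91.4 t 9.63 F [-2.  -0.4  2.6] w 39.7 q [-0.69  0.58  0.66  1.98 -0.52  0.75 -1.31]
(558, 67.5, 50, -91.3) [-0.001, -0.0, -0.001, -0.0009, -0.0001, 0.0009]
```

>>> drive_tool([
  [0,0,0,0,0,0,0.3],
  [0,0,0,0,0,0,0.3],
  [0,0,0,0,0,0,0.3],
  [0,0,0,0,0,0,0.3],
  [0,0,0,0,0,-0.02,0.3],
  [0,0,0,0,0,-0.05,0.3],
  [0,0,0,0,0,-0.08,0.3],
  [0,0,0,0,0,-0.11,0.3],
])

```text
clock: 10.3
ee_pos: [558.7, 67.1, 162.0]
tool_rot: [[1.0, -0.024, -0.0], [-0.024, -1.0, 0.001], [-0.0, -0.001, -1.0]]
ft_force: [0.5, 1.0, -0.7]
grip_width: 60.6
```

```bash
python3 - <<'E'
from h import *
rows(lever([0.3],z=150)+lever([0.3],z=64))
E
```

```text
now [558.7  67.1 162. ] yaw -91.4 t 10.3 F [ 0.5  1.  -0.7] w 60.6 q [-0.79  0.43  0.79  1.9  -0.37  0.96 -1.43]
(np.float64(595.6), np.float64(-76.7), 150, np.float64(33.0)) [-0.0, -0.001, -2.171, 0.0404, 0.1428, 0.0119]
(np.float64(595.6), np.float64(-76.7), 64, np.float64(33.0)) [-0.0, -0.001, -2.171, 0.0404, 0.1429, 0.0979]
```

>>> drive_tool([
  [0,0,-0.12,0,0.02,0,0.3],
  [0,0,-0.24,0.005,0.04,0,0.3],
  [0,0,-0.36,0.01,0.06,0,0.3],
  [0,0,-0.48,0.015,0.08,0,0.3],
  [0,0,-0.6,0.02,0.1,0,0.3],
  [0,0,-0.72,0.03,0.12,0,0.3],
  [0,0,-0.84,0.04,0.143,0,0.3],
  [0,0,-0.96,0.04,0.143,0,0.3],
])

```text
clock: 10.97
ee_pos: [596.4, -83.2, 162.5]
tool_rot: [[0.594, 0.804, 0.003], [0.804, -0.594, -0.004], [-0.001, 0.004, -1.0]]
ft_force: [0.6, -0.6, 0.5]
grip_width: 61.2
```

>>> drive_tool([
  [0,0,-0.12,0,0,0,0.3],
  [0,0,-0.24,0,0,0,0.3],
  [0,0,-0.36,0,0,0,0.3],
  [0,0,-0.48,0,0,0,0.3],
  [0,0,-0.6,0,0,0,0.3],
  [0,0,-0.72,0,0,0,0.3],
  [0,0,-0.84,0,0,0,0.3],
  [0,0,-0.96,0,0,0,0.3],
])

```text
clock: 11.63
ee_pos: [596.5, -83.4, 162.5]
tool_rot: [[-0.323, 0.946, 0.003], [0.946, 0.323, -0.004], [-0.004, 0.001, -1.0]]
ft_force: [0.5, -0.2, -0.4]
grip_width: 60.5
```

```bash
python3 - <<'E'
from h import *
rows(lever([0.3],z=150)+lever([0.3],z=62))
d=snap("d")
im=d['top']['pixels'][:,:,::-1]; s=d['side']['pixels'][:,:,::-1]
a=cv2.resize(im[110:260,130:280],(400,400),interpolation=cv2.INTER_CUBIC);b=cv2.resize(s[120:220,190:290],(400,400),interpolation=cv2.INTER_CUBIC)
cv2.imwrite('pics/d.png',np.hstack([a,b]))
E
```

```text
now [596.5 -83.4 162.5] yaw 18.9 t 11.63 F [ 0.5 -0.2 -0.4] w 60.5 q [-0.17  0.42  0.32  1.8  -0.15  0.95  0.54]
(np.float64(595.6), np.float64(-76.7), 150, np.float64(33.0)) [0.001, 0.005, -0.247, 0.0067, 0.0013, 0.0125]
(np.float64(595.6), np.float64(-76.7), 62, np.float64(33.0)) [0.001, 0.005, -0.247, 0.0071, 0.0012, 0.1005]
```

View pics/d.png

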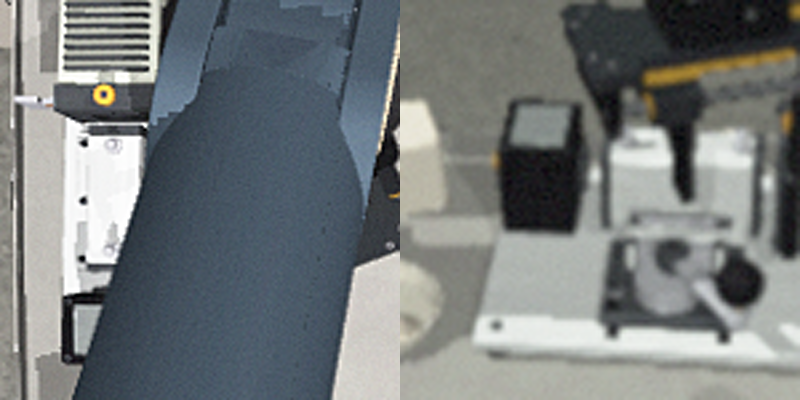

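```bash
python3 - <<'E'
from h import *
d=pickle.load(open("c.pkl","rb"));c=d["top"]
k=(c["pixels"].max(2)<45).astype(np.uint8);n,l,st,ce=cv2.connectedComponentsWithStats(k)
for i in range(1,n):
    if 120<st[i,4]<260 and 220<ce[i,0]<280:
        X=onz(c,[ce[i]],80)[0];v=X[:2]-PIV;print(st[i],X.round(1),np.linalg.norm(v),"angle",0.9-0.024-(np.arctan2(v[1],v[0])+np.pi/2))
c=pickle.load(open("d.pkl","rb"))["top"];P=cloud(c);Z=P[...,2]
m=(P[...,0]>480)&(P[...,0]<625)&(P[...,1]>40)&(P[...,1]<110)&(Z>72)&(Z<84)
q=P[m];print("cell",m.sum(),np.percentile(q,[1,50,99],axis=0).round(1))
E
```

```text
[236 154  15  16 178] [597.8 -75.4  80. ] 75.43759480171857 angle 0.2655348755329364
cell 938 [[504.1  47.5  73.6]
 [567.   71.3  77.5]
 [622.2  89.2  82.9]]
```

>>> drive_tool([
  [0,0.004,-0.12,0.008,0.003,0.01,0.3],
  [0,0.004,-0.25,0.008,0.003,0.03,0.3],
  [0,0.004,-0.25,0.008,0.003,0.055,0.3],
  [0,0.004,-0.25,0.008,0.003,0.08,0.3],
  [0,0.004,-0.25,0.008,0.003,0.095,0.3],
  [0,0.004,-0.25,0.008,0.003,0.099,0.3],
  [0,0.004,-0.25,0.008,0.003,0.099,0.5],
  [0,0.004,-0.25,0.008,0.003,0.099,0.75],
], squeeze=15)

```text
clock: 12.4
ee_pos: [597.7, -75.4, 64.1]
tool_rot: [[-0.541, 0.841, 0.002], [0.841, 0.541, -0.0], [-0.001, 0.002, -1.0]]
ft_force: [0.2, -0.7, 0.6]
grip_width: 54.2
```

>>> drive_tool([
  [0,0,0,0,0,0,0.75],
  [0,0,0,0,0,0,0.75],
  [0,0,0,0,0,0,0.75],
  [0,0,0,0,0,0,0.75],
  [0,0,0,0,0,0,0.75],
  [0,0,0,0,0,0,0.75],
  [0,0,0,0,0,0,0.75],
  [0,0,0,0,0,0,0.75],
])

```text
clock: 13.07
ee_pos: [598.2, -75.7, 65.0]
tool_rot: [[-0.541, 0.841, 0.004], [0.841, 0.541, -0.0], [-0.002, 0.003, -1.0]]
ft_force: [-0.2, 0.4, 5.9]
grip_width: 30.7
```

```bash
python3 - <<'E'
from h import *
rows(lever(0.27+0.105*np.arange(0,9)))
E
```

```text
now [598.2 -75.7  65. ] yaw 32.7 t 13.07 F [-0.2  0.4  5.9] w 30.7 q [-0.11  0.53  0.23  1.86 -0.17  0.76  0.78]
(np.float64(597.4), np.float64(-75.4), 66, np.float64(34.7)) [0.003, 0.002, -0.034, 0.0007, -0.0006, -0.001]
(np.float64(590.7), np.float64(-79.6), 66, np.float64(28.7)) [0.003, 0.002, 0.071, 0.0007, -0.0085, -0.001]
(np.float64(583.6), np.float64(-83.0), 66, np.float64(22.7)) [0.003, 0.002, 0.175, 0.0017, -0.0163, -0.001]
(np.float64(576.2), np.float64(-85.6), 66, np.float64(16.7)) [0.003, 0.002, 0.28, 0.0035, -0.0239, -0.0011]
(np.float64(568.5), np.float64(-87.5), 66, np.float64(10.7)) [0.003, 0.001, 0.385, 0.0061, -0.0314, -0.0011]
(np.float64(560.7), np.float64(-88.6), 66, np.float64(4.6)) [0.003, 0.001, 0.491, 0.0094, -0.0386, -0.0011]
(np.float64(552.8), np.float64(-88.8), 66, np.float64(-1.4)) [0.003, 0.001, 0.596, 0.0135, -0.0453, -0.0011]
(np.float64(544.9), np.float64(-88.2), 66, np.float64(-7.4)) [0.004, 0.001, 0.701, 0.0183, -0.0516, -0.0012]
(np.float64(537.2), np.float64(-86.8), 66, np.float64(-13.4)) [0.004, 0.001, 0.805, 0.0236, -0.0574, -0.0012]
```

>>> drive_tool([
  [0,0,0.1,0.0005,-0.0085,-0.001,0.75],
  [0,0,0.2,0.0015,-0.0165,-0.001,0.75],
  [0,0,0.31,0.0035,-0.024,-0.001,0.75],
  [0,0,0.415,0.006,-0.0315,-0.001,0.75],
  [0,0,0.52,0.0095,-0.0385,-0.001,0.75],
  [0,0,0.63,0.0135,-0.0455,-0.001,0.75],
  [0,0,0.73,0.018,-0.0515,-0.001,0.75],
  [0,0,0.83,0.0235,-0.0575,-0.001,0.75],
])

```text
clock: 13.73
ee_pos: [537.8, -87.5, 65.3]
tool_rot: [[0.262, 0.965, 0.006], [0.965, -0.262, -0.001], [0.0, 0.006, -1.0]]
ft_force: [4.7, -1.0, -7.4]
grip_width: 30.9
```

```bash
python3 - <<'E'
from h import *
s=bot.read_state();v=s["ee_pos"][:2]-PIV;print("angle",0.9-0.024-(np.arctan2(v[1],v[0])+np.pi/2),np.linalg.norm(v))
rows(lever([1.2,1.3,1.4,1.5,1.6]))
E
```

```text
angle 1.0990881389906728 75.75298644195945
now [537.8 -87.5  65.3] yaw -15.2 t 13.73 F [ 4.7 -1.  -7.4] w 30.9 q [-0.27  0.48  0.46  2.01 -0.32  0.71  0.12]
(np.float64(530.7), np.float64(-84.9), 66, np.float64(-18.6)) [0.006, -0.0, 0.06, 0.0006, -0.0076, -0.0008]
(np.float64(523.7), np.float64(-82.1), 66, np.float64(-24.3)) [0.006, -0.001, 0.159, 0.0015, -0.015, -0.0008]
(np.float64(517.0), np.float64(-78.7), 66, np.float64(-30.0)) [0.006, -0.001, 0.259, 0.003, -0.0224, -0.0009]
(np.float64(510.7), np.float64(-74.6), 66, np.float64(-35.8)) [0.006, -0.001, 0.36, 0.0053, -0.0296, -0.0009]
(np.float64(504.8), np.float64(-69.9), 66, np.float64(-41.5)) [0.006, -0.002, 0.459, 0.0083, -0.0365, -0.001]
```

>>> drive_tool([
  [0.003,0,0.04,0.0005,-0.004,-0.001,0.75],
  [0.003,0,0.08,0.0005,-0.008,-0.001,0.75],
  [0.003,0,0.12,0.001,-0.012,-0.001,0.75],
  [0.003,0,0.16,0.0015,-0.015,-0.001,0.75],
  [0.003,0,0.21,0.002,-0.019,-0.001,0.75],
  [0.003,0,0.26,0.003,-0.0225,-0.001,0.75],
  [0.003,0,0.26,0.003,-0.0225,-0.001,0.75],
  [0.003,0,0.26,0.003,-0.0225,-0.001,0.75],
])

```text
clock: 14.4
ee_pos: [517.0, -79.6, 65.3]
tool_rot: [[0.502, 0.865, 0.004], [0.865, -0.502, -0.002], [0.0, 0.004, -1.0]]
ft_force: [4.4, -3.0, -10.2]
grip_width: 30.7
```

```bash
cat >> h.py <<'E'
def lev():
    s=bot.read_state();v=s["ee_pos"][:2]-PIV;th=np.arctan2(v[1],v[0])
    tg=np.array([np.sin(th),-np.cos(th)]) # clockwise tangent
    ra=v/np.linalg.norm(v)
    print("angle",0.9-0.024-(th+np.pi/2),"r",np.linalg.norm(v),"tangential resist",-tg@s["ft_force"][:2],"radial",ra@s["ft_force"][:2])
E
python3 - <<'E'
from h import *
lev()
rows(lever([1.4,1.5,1.6,1.65,1.7,1.75]))
E
```

```text
angle 1.3942374604836423 r 75.98802029606685 tangential resist 5.315385757551367 radial 0.3695277701746069
now [517.  -79.6  65.3] yaw -30.1 t 14.4 F [  4.4  -3.  -10.2] w 30.7 q [-0.34  0.46  0.53  2.06 -0.36  0.7  -0.11]
(np.float64(517.0), np.float64(-78.7), 66, np.float64(-30.0)) [0.004, -0.0, -0.002, 0.0008, -0.0004, -0.0007]
(np.float64(510.7), np.float64(-74.6), 66, np.float64(-35.8)) [0.004, -0.0, 0.099, 0.0012, -0.0079, -0.0007]
(np.float64(504.8), np.float64(-69.9), 66, np.float64(-41.5)) [0.004, -0.001, 0.199, 0.0023, -0.0154, -0.0007]
(np.float64(502.0), np.float64(-67.4), 66, np.float64(-44.3)) [0.004, -0.001, 0.248, 0.0031, -0.0191, -0.0008]
(np.float64(499.4), np.float64(-64.7), 66, np.float64(-47.2)) [0.004, -0.001, 0.298, 0.0041, -0.0227, -0.0008]
(np.float64(496.9), np.float64(-61.9), 66, np.float64(-50.1)) [0.004, -0.001, 0.349, 0.0053, -0.0262, -0.0008]
```

```bash
python3 - <<'E'
from h import *
d=snap("e")
im=d['top']['pixels'][:,:,::-1]; s=d['side']['pixels'][:,:,::-1]
a=cv2.resize(im[130:240,140:250],(400,400),interpolation=cv2.INTER_CUBIC);b=cv2.resize(s[140:220,200:280],(400,400),interpolation=cv2.INTER_CUBIC)
cv2.imwrite('pics/e.png',np.hstack([a,b]))
E
```

```text
(no output)
```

View pics/e.png

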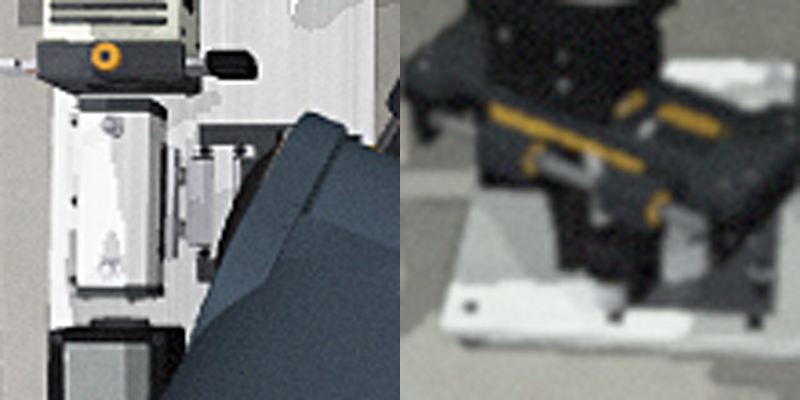

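```bash
python3 - <<'E'
from h import *
np.set_printoptions(linewidth=250,suppress=True)
c=pickle.load(open("e.pkl","rb"))["top"];P=cloud(c);g=c["pixels"].mean(2)
print(np.arange(158,202))
for v in (176,180,184,188,192,196,200): print(v,g[v,158:202].round().astype(int)); print("   ",P[v,158:202,2].round().astype(int))
E
```

```text
[158 159 160 161 162 163 164 165 166 167 168 169 170 171 172 173 174 175 176 177 178 179 180 181 182 183 184 185 186 187 188 189 190 191 192 193 194 195 196 197 198 199 200 201]
176 [239 234 241 239 244 247 246 247 247 247 247 249 252 227 210 211 222 217 206 207 211 221 209 133 134 143  37  34 201 223 123  88  68 153 179 184 185 186 160 167 159 214 215 211]
    [19 38 37 77 78 78 75 78 77 80 74 78 78 75 78 80 77 79 77 79 75 74 78 73 58 48 39 38 39 41 34 36 33 41 40 40 41 43 40 43 45 47 44 46]
180 [236 236 224 231 247 247 247 247 248 247 247 247 249 251 228 214 218 218 210 206 210 217 204 136 132 151  23  50 203 214  89  69  92 149 179 185 186 185 162 164 172 214 208 216]
    [ 18  39  39  77  78  79  80  78 943  79  77  79  77  78  78  76  75  79  76  77  76  78  77  70  58  44  38  40  40  39  35  37  30  44  40  40  40  40  43  42  45  48  48  48]
184 [243 205  78 212 254 248 247 247 247 247 248 247 249 252 228 212 215 218 208 206 212 220 204 135 129 149  26  65 206 179  69 176 205 167 179 189 159 187 161 163 169 189 192 190]
    [ 17  38  44  77  80  77  78  79  78  76  78 943  77
[... 793 characters left out ...]
8 247 248 248 251 229 210 214 212 207 253 231 209 202 208 212 223 174 134 134 118   9 130 182 139  70 187 211 171 157 163 160 164 165 163 183 208  35  15]
    [ 19  37  38  78  79  79  77  78  76  78  77  79  76  78  78  77  81  76  76  75  78  77  79  66  55  40  40  39  40  40  32  17  16  38  42  45  40  40  42  40  48  47 395 401]
200 [231 185 173 236 252 247 247 248 251 233 206 211 215 210 211 218 216 210 208 206 213 224 175 131 138 117   9 114 179 128  85 204 204 193 204 198 117  45  28  88 214 108   5  49]
    [ 14  38  40  76  79  80  79  77  80  78  78  77  79  80  77  78  77  79  77  79  75  79  78  65  52  40  37  38  40  39  29  18  19  17  22  42  44  48  48  49  46 391 398 444]
```

```bash
python3 - <<'E'
from h import *
np.set_printoptions(suppress=True)
c=pickle.load(open("e.pkl","rb"))["top"]
print("cell top edges",onz(c,[(180.7,176),(180.4,200),(160.5,188)],78).round(1))
print("cell at z45",onz(c,[(183.4,176),(183.2,200)],45).round(1))
print("pad",onz(c,[(183.5,176),(183.3,200)],40).round(1), "pad a",onz(c,[(184.6,176),(184.4,200)],40).round(1))
E
```

```text
cell top edges [[572.9  50.3  78. ]
 [525.2  51.7  78. ]
 [550.   91.4  78. ]]
cell at z45 [[575.   50.3  45. ]
 [525.5  51.6  45. ]]
pad [[575.4  51.   40. ]
 [525.6  52.3  40. ]] pad a [[575.3  48.7  40. ]
 [525.6  50.   40. ]]
```

>>> drive_tool([
  [0.003,0,0.04,0.0005,-0.003,-0.002,0.75],
  [0.003,0,0.08,0.001,-0.006,-0.002,0.75],
  [0.003,0,0.12,0.0015,-0.009,-0.002,0.75],
  [0.003,0,0.16,0.002,-0.012,-0.002,0.75],
  [0.003,0,0.2,0.0025,-0.0155,-0.002,0.75],
  [0.003,0,0.2,0.0025,-0.0155,-0.002,0.75],
  [0.003,0,0.2,0.0025,-0.0155,-0.002,0.75],
  [0.003,0,0.2,0.0025,-0.0155,-0.002,0.75],
])

```text
clock: 15.17
ee_pos: [504.0, -70.3, 65.7]
tool_rot: [[0.664, 0.748, -0.0], [0.748, -0.664, -0.002], [-0.002, 0.001, -1.0]]
ft_force: [4.0, -3.7, -15.6]
grip_width: 31.0
```

```bash
python3 - <<'E'
from h import *
np.set_printoptions(linewidth=250,suppress=True)
lev()
rows(lever([1.6,1.65,1.7,1.75]))
c=snap("f")["top"];P=cloud(c);g=c["pixels"].mean(2)
print(np.arange(176,202))
for v in (172,176,180,184,188,192,196): print(v,g[v,176:202].round().astype(int)); print("   ",P[v,176:202,2].round().astype(int))
E
```

```text
angle 1.6041378277967993 r 76.01836790129289 tangential resist 5.456932783507115 radial 0.14580530295846383
now [504.  -70.3  65.7] yaw -41.6 t 15.17 F [  4.   -3.7 -15.6] w 31.0 q [-0.41  0.46  0.59  2.1  -0.39  0.7  -0.29]
(np.float64(504.8), np.float64(-69.9), 66, np.float64(-41.5)) [0.001, 0.002, -0.001, 0.0009, 0.0003, -0.0003]
(np.float64(502.0), np.float64(-67.4), 66, np.float64(-44.3)) [0.001, 0.002, 0.048, 0.0009, -0.0035, -0.0003]
(np.float64(499.4), np.float64(-64.7), 66, np.float64(-47.2)) [0.001, 0.002, 0.098, 0.0012, -0.0072, -0.0003]
(np.float64(496.9), np.float64(-61.9), 66, np.float64(-50.1)) [0.001, 0.002, 0.149, 0.0016, -0.0109, -0.0003]
[176 177 178 179 180 181 182 183 184 185 186 187 188 189 190 191 192 193 194 195 196 197 198 199 200 201]
172 [209 212 213 215 214 139 133 145  33  28 197 223  99 162 230 196 206 183 206  85  51  89 181 223 214 211]
    [80 74 77 78 78 70 57 47 40 37 41 42 33 18 18 16 20 43 44 47 49 47 43 48 48 45]
176 [208 206 211 219 213 135 132 143  39  37 203 221 106  95  92 184 184 181 182 187 158 161 154 216 213 213]
    [ 77  79  78  78  75 
[... 432 characters left out ...]
 18 39 43 42 40 41 40 40 42 50 47 47 47]
188 [207 209 209 224 181 134 134 139  18  73 204 185  68 175 170 180 183 183 184 190 159 163 186 229  98   1]
    [ 79  80  80  80  77  71  56  41  37  38  42  37  29  19  43  40  42  41  44  43  44  41  46  49 943 399]
192 [202 207 210 221 174 133 132 142  14 120 202 171 101 117 153 178 189 185 190 189 192 180  35  17  27  32]
    [ 76  81  77  78  80  69  55  46  40  40  40  37  34  36  39  41  41  41  43  39  42  39 398 401 405 407]
196 [205 209 210 223 173 131 130 150  16 111 206 172  73 189 175 176 182 181 162 173  85  15  26  29  38  74]
    [ 79  78  77  77  75  68  55  45  39  41  42  39  28  18  42  41  43  38  43  41  42 404 407 410 408 437]
```

>>> drive_tool([
  [0,0,0,0,0,0.001,0.3],
  [0,0,0,0,0,0.001,0.3],
  [0,0,0,0,0,0.001,0.3],
  [0,0,0,0,0,0.001,0.3],
  [0,0,0,0,0,-0.02,0.3],
  [0,0,0,0,0,-0.05,0.3],
  [0,0,0,0,0,-0.08,0.3],
  [0,0,0,0,0,-0.1,0.3],
])

```text
clock: 15.93
ee_pos: [504.9, -70.4, 168.4]
tool_rot: [[0.664, 0.748, 0.003], [0.748, -0.664, -0.002], [0.001, 0.003, -1.0]]
ft_force: [-0.2, -0.5, -0.0]
grip_width: 60.4
```

```bash
python3 - <<'E'
from h import *
rows([(627,-60,165,-1.4),(627,2,165,-1.4)])
E
```

```text
now [504.9 -70.4 168.4] yaw -41.6 t 15.93 F [-0.2 -0.5 -0. ] w 60.4 q [-0.51  0.3   0.69  2.01 -0.24  0.91 -0.42]
(627, -60, 165, -1.4) [0.003, 0.001, -0.701, 0.0888, 0.0844, 0.0037]
(627, 2, 165, -1.4) [0.003, 0.001, -0.701, 0.1352, 0.0433, 0.0036]
```

>>> drive_tool([
  [0,0,-0.1,-0.005,0.025,0,0.3],
  [0,0,-0.2,-0.01,0.05,0,0.3],
  [0,0,-0.3,-0.015,0.075,0,0.3],
  [0,0,-0.4,-0.02,0.1,0,0.3],
  [0,0,-0.5,-0.025,0.125,0,0.5],
  [0,0,-0.6,-0.03,0.15,0,0.5],
  [0,0,-0.7,-0.034,0.157,0,0.5],
  [0,0,-0.7,-0.034,0.157,0,0.5],
])

```text
clock: 16.6
ee_pos: [600.0, -202.9, 169.2]
tool_rot: [[0.027, 1.0, 0.003], [1.0, -0.027, -0.003], [-0.003, 0.003, -1.0]]
ft_force: [-0.3, -0.2, 0.3]
grip_width: 45.8
```

```bash
python3 - <<'E'
from h import *
np.set_printoptions(linewidth=250,suppress=True)
c=snap("g")["top"];g=c["pixels"].mean(2)
k=(c["pixels"].max(2)<45).astype(np.uint8);n,l,st,ce=cv2.connectedComponentsWithStats(k)
for i in range(1,n):
    if 120<st[i,4]<260 and 220<ce[i,0]<280:
        X=onz(c,[ce[i]],80)[0];v=X[:2]-PIV;print(st[i],X.round(1),np.linalg.norm(v),"angle",0.9-0.024-(np.arctan2(v[1],v[0])+np.pi/2))
ga=pickle.load(open("a.pkl","rb"))["top"]["pixels"].mean(2)
print(np.arange(182,214))
for v in range(170,203,4): print(v,ga[v,182:214].round().astype(int)); print("   ",g[v,182:214].round().astype(int))
im=c['pixels'][:,:,::-1]
cv2.imwrite('pics/g.png',cv2.resize(im[130:235,140:260],None,fx=5.5,fy=5.5,interpolation=cv2.INTER_NEAREST))
E
```

```text
[235 202  15  15 179] [504.6 -69.9  80. ] 75.2960662938416 angle 1.601873629389131
[182 183 184 185 186 187 188 189 190 191 192 193 194 195 196 197 198 199 200 201 202 203 204 205 206 207 208 209 210 211 212 213]
170 [198 201 202 204 193 192 168 163 198 175 173 223 255  97  56 106 240 255 255 255 255 255 135  75  70 149 255 160  52  50  62  55]
    [113 120 100  40 219 247 205 235 230 208 215 228 218  82  40 102 205 235 232 225 237 240 135  60  50 144 220 134  80  66  74  70]
174 [181 179 196  16 156 240 199  56 153 184 167 223 243 249 232 228 189 247 239 238 243 251 128 253 255  45  52  65  43  58  59  48]
    [115 128  45  41 255 255  79 150 194 170 183 192 194 195 194 200 170 205 207 202 207 218 180  61  52  58  58  50  59  57  67  61]
178 [182 184 193  12 172 238 184 140 103 139 170 213 216 221 198 196 178 243 239 238 241 247 176 227 254  70  49  50  55  54  53  54]
    [111 128  39  72 255 255 115 120 154 172 176 174 174 176 174 176 161 205 203 203 211 218 167  77  58  65  68  63  62  60  57  58]
182 [180 188 139   6 148 246 168  42 255 249 216 214 215 220 195 199 203 241 240 23
[... 824 characters left out ...]
6  62 239 215 207 205 220 220]
    [118 131   5 124 191 146  84  89 173 172 175 179 178 179 178 181 186 202 204 202 206 205 143 117 194 177 180 174 181 183 183 181]
198 [178 190 149   5 167 184  98  85 188 175 172 235 245 139  50 124 227 246 239 240 244 251 168 103 111 177 240 101  92 193 232 227]
    [123  87   6 117 196 130  76 221 220 214 224 221 217 136  32 112 202 207 204 208 209 205 169  92 103 162 208 152 193 193 185 185]
202 [178 178 177 182 175 186 179 173 178 171 181 186  79  59  71  66  65  61  56  58  57  59  60  71  62  63  65  55  66  67  69  73]
    [111 116  85 202 218 222 213 208 214 206 214 229  80  47  57  60  62  58  56  56  53  49  52  59  65  65  59  56  55  56  66  55]
```

View pics/g.png

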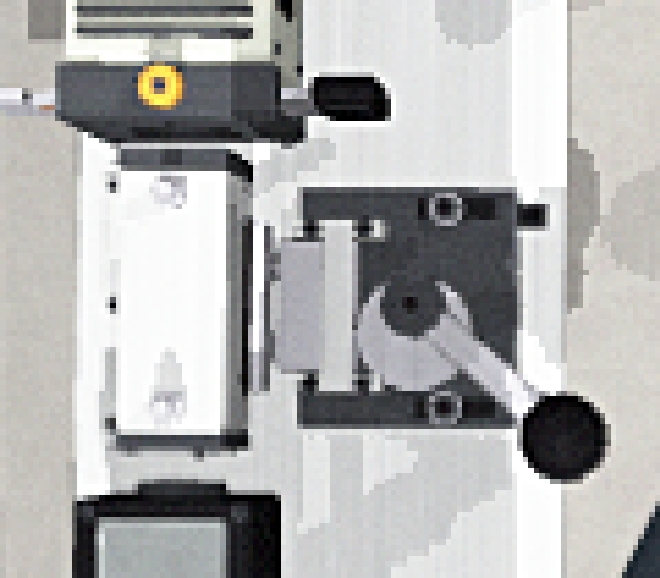

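```bash
python3 - <<'E'
from h import *
np.set_printoptions(linewidth=250,suppress=True)
c=pickle.load(open("g.pkl","rb"))["top"];P=cloud(c)
m=(P[...,2]>80)&(P[...,2]<100)&(abs(P[...,0]-628)<16)&(P[...,1]<22)&(P[...,1]>-20)
q=P[m];print("tab",m.sum(),q.mean(0),np.percentile(q,[3,97],axis=0).round(1),cv2.minAreaRect(q[:,:2].astype(np.float32)))
b=(P[...,0]>575)&(P[...,0]<612)&(P[...,1]>-20)&(P[...,1]<25);print("zmax near",np.percentile(P[b][:,2],[50,90,97,99.5]))
print(P[136:160:3,192:212:2,2].round())
rows([(628,1,150,-1.4),(628,1,60,-1.4)])
E
```

```text
tab 73 [629.26929905   4.61676058  88.80665172] [[624.6  -6.3  81.4]
 [634.5  15.5  92.4]] ((629.4366455078125, 6.809798240661621), (26.91294288635254, 10.188835144042969), 89.7987289428711)
zmax near [24.44246331 45.32310554 47.91395189 49.14160472]
[[51. 20. 17. 19. 19. 18. 17. 17. 17. 21.]
 [48. 24. 17. 20. 17. 18. 15. 17. 19. 19.]
 [48. 30. 20. 15. 16. 17. 17. 16. 17. 20.]
 [27. 25. 20. 90. 92. 89. 90. 91. 86. 16.]
 [73. 72. 71. 87. 91. 89. 91. 92. 87. 54.]
 [62. 30. 16. 18. 52. 53. 51. 54. 52. 45.]
 [41. 32. 19. 15. 18. 16. 23. 16. 16. 20.]
 [17. 21. 18. 16. 16. 17. 17. 18. 16. 19.]]
now [ 599.3 -199.8  168.8] yaw -1.6 t 16.7 F [0.6 0.7 0.3] w 44.3 q [-0.11  0.48  0.51  1.73 -0.27  1.    0.47]
(628, 1, 150, -1.4) [0.002, 0.001, -0.004, 0.2015, 0.0229, 0.0187]
(628, 1, 60, -1.4) [0.002, 0.001, -0.004, 0.2016, 0.0227, 0.1087]
```

>>> drive_tool([
  [0,0,0,0.035,0.004,0,0.65],
  [0,0,0,0.07,0.008,0,0.65],
  [0,0,0,0.105,0.012,0,0.65],
  [0,0,0,0.14,0.016,0,0.65],
  [0,0,0,0.175,0.02,0,0.65],
  [0,0,0,0.2025,0.0235,0.01,0.65],
  [0,0,0,0.2025,0.0235,0.03,0.65],
  [0,0,0,0.2025,0.0235,0.045,0.65],
], squeeze=30)

```text
clock: 17.37
ee_pos: [627.9, 7.5, 123.0]
tool_rot: [[0.023, 1.0, 0.001], [1.0, -0.023, 0.002], [0.002, 0.001, -1.0]]
ft_force: [-0.9, -0.8, -0.3]
grip_width: 30.6
```

```bash
python3 - <<'E'
from h import *
rows([(628.5,2,60,-1.4)])
E
```

```text
now [627.9   7.5 123. ] yaw -1.3 t 17.37 F [-0.9 -0.8 -0.3] w 30.6 q [-0.41  0.52  0.46  1.77 -0.28  0.91  0.15]
(628.5, 2, 60, -1.4) [0.001, -0.002, 0.001, -0.0056, 0.0007, 0.063]
```

>>> drive_tool([
  [0,0,0,-0.0055,0.0007,0.005,0.65],
  [0,0,0,-0.0055,0.0007,0.02,0.65],
  [0,0,0,-0.0055,0.0007,0.035,0.65],
  [0,0,0,-0.0055,0.0007,0.05,0.65],
  [0,0,0,-0.0055,0.0007,0.06,0.65],
  [0,0,0,-0.0055,0.0007,0.063,0.65],
  [0,0,0,-0.0055,0.0007,0.063,0.9],
  [0,0,0,-0.0055,0.0007,0.063,0.95],
])

```text
clock: 18.03
ee_pos: [628.9, 2.2, 60.7]
tool_rot: [[0.024, 1.0, 0.002], [1.0, -0.024, 0.002], [0.002, 0.002, -1.0]]
ft_force: [0.6, 0.4, 0.7]
grip_width: 23.7
```

>>> drive_tool([
  [0,0,0,0,0,0,0.95],
  [0,0,0,0,0,0,0.95],
  [0,0,0,0,0,0,0.95],
  [0,0,0,0,0,0,0.95],
  [0,0,0,0,0,0,0.95],
  [0,0,0,0,0,0,0.95],
  [0,0,0,0,0,0,0.95],
  [0,0,0,0,0,0,0.95],
])

```text
clock: 18.7
ee_pos: [630.4, 2.3, 61.8]
tool_rot: [[0.024, 1.0, 0.006], [1.0, -0.024, 0.002], [0.002, 0.006, -1.0]]
ft_force: [4.5, 0.9, 4.8]
grip_width: 10.8
```

```bash
python3 - <<'E'
from h import *
p=bot.read_state()["ee_pos"]; rows([(p[0]-.6,p[1]-26,p[2],-1.4)])
E
```

```text
now [630.4   2.3  61.8] yaw -1.4 t 18.7 F [4.5 0.9 4.8] w 10.8 q [-0.37  0.6   0.42  1.81 -0.33  0.8   0.19]
(np.float64(629.8255259363), np.float64(-23.679096880362472), np.float64(61.81590277349654), -1.4) [0.006, -0.002, 0.001, -0.026, 0.0, -0.0001]
```

>>> drive_tool([
  [0,0,0,-0.004,0,0,0.95],
  [0,0,0,-0.008,0,0,0.95],
  [0,0,0,-0.012,0,0,0.95],
  [0,0,0,-0.016,0,0,0.95],
  [0,0,0,-0.02,0,0,0.95],
  [0,0,0,-0.023,0,0,0.95],
  [0,0,0,-0.025,0,0,0.95],
  [0,0,0,-0.026,0,0,0.95],
])

```text
clock: 19.37
ee_pos: [629.7, -23.5, 61.9]
tool_rot: [[0.024, 1.0, 0.005], [1.0, -0.024, 0.003], [0.003, 0.005, -1.0]]
ft_force: [2.0, 5.1, 4.9]
grip_width: 10.9
```

```bash
python3 - <<'E'
from h import *
rows([(629.8,-23.7,61.8,-1.4)])
c=snap("i")
im=c['top']['pixels'][:,:,::-1]; s=c['side']['pixels'][:,:,::-1]
a=cv2.resize(im[110:230,140:260],(400,400),interpolation=cv2.INTER_CUBIC);b=cv2.resize(s[130:220,210:300],(400,400),interpolation=cv2.INTER_CUBIC)
cv2.imwrite('pics/i.png',np.hstack([a,b]))
E
```

```text
now [629.7 -23.5  61.9] yaw -1.4 t 19.37 F [2.  5.1 4.9] w 10.9 q [-0.33  0.6   0.42  1.81 -0.33  0.8   0.23]
(629.8, -23.7, 61.8, -1.4) [0.005, -0.003, 0.0, -0.0002, 0.0001, 0.0001]
```

View pics/i.png

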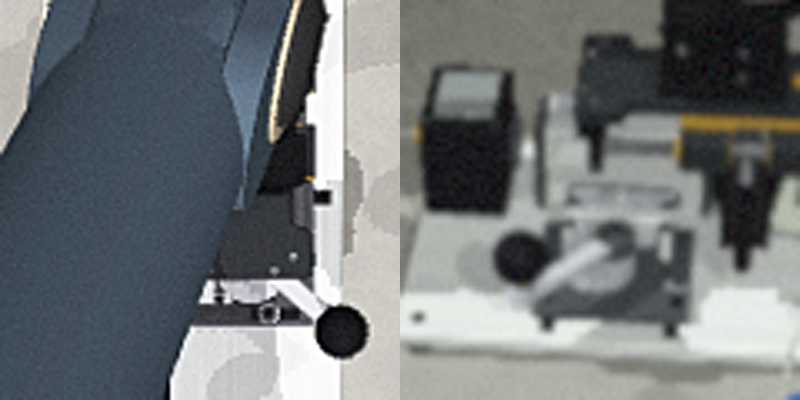

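>>> drive_tool([
  [0,0,0,-0.001,0,0,0.95],
  [0,0,0,-0.001,0,0,0.95],
  [0,0,0,-0.001,0,0,0.65],
  [0,0,0,-0.001,0,0,0.65],
  [0,0,0,-0.001,0,0,0.65],
  [0,0,0,-0.001,0,-0.02,0.65],
  [0,0,0,-0.001,0,-0.05,0.65],
  [0,0,0,-0.001,0,-0.085,0.65],
])

```text
clock: 20.13
ee_pos: [626.7, -25.8, 145.2]
tool_rot: [[0.024, 1.0, -0.001], [1.0, -0.024, 0.001], [0.001, -0.001, -1.0]]
ft_force: [0.5, -0.2, 0.7]
grip_width: 29.8
```

>>> drive_tool([
  [0,0,0,-0.025,0,0,0.65],
  [0,0,0,-0.05,0,0,0.65],
  [0,0,0,-0.08,0,0,0.65],
  [0,0,0,-0.11,0,0,0.65],
  [0,0,0,-0.14,0,0,0.65],
  [0,0,0,-0.17,0,0,0.65],
  [0,0,0,-0.19,0,0,0.65],
  [0,0,0,-0.19,0,0,0.65],
])

```text
clock: 20.8
ee_pos: [619.2, -223.7, 144.8]
tool_rot: [[0.033, 0.999, -0.004], [0.999, -0.033, -0.005], [-0.005, -0.003, -1.0]]
ft_force: [-0.6, -1.1, -0.0]
grip_width: 29.9
```

```bash
python3 - <<'E'
from h import *
np.set_printoptions(linewidth=250,suppress=True)
c=snap("j")["top"];P=cloud(c);P0=cloud(pickle.load(open("g.pkl","rb"))["top"])
for Q in (P0,P):
    m=(Q[...,2]>80)&(Q[...,2]<100)&(abs(Q[...,0]-628)<14)&(Q[...,1]<20)&(Q[...,1]>-60)
    q=Q[m];print("tab",m.sum(),q.mean(0).round(1),np.percentile(q,[5,95],axis=0).round(1))
for n in "gj":
    cc=pickle.load(open(n+".pkl","rb"))["top"];k=(cc["pixels"].max(2)<45).astype(np.uint8);_,l,st,ce=cv2.connectedComponentsWithStats(k)
    for s,e in zip(st,ce):
        if 40<s[4]<260 and 190<e[0]<280 and 130<e[1]<215: print(n,s,e.round(2),onz(cc,[e],91 if e[1]<160 else 80).round(1))
g=c["pixels"].mean(2);g0=pickle.load(open("g.pkl","rb"))["top"]["pixels"].mean(2)
for v in (178,186,194): print(g0[v,178:200].round().astype(int));print(g[v,178:200].round().astype(int))
m=(P[...,0]>500)&(P[...,0]<615.5)&(P[...,1]>40)&(P[...,1]<110)&(P[...,2]>73)&(P[...,2]<83)
_,l,st,ce=cv2.connectedComponentsWithStats(m.astype(np.uint8));i=1+st[1:,4].argmax()
r=cv2.minAreaRect(P[l==i][:,:2].astype(np.float32));print("cell",r,np.median(P[l==i][:,2]))
print(bot.read_state()["ft_force"])
cv2.imwrite('pics/j.png',cv2.resize(c['pixels'][130:235,140:260,::-1],None,fx=5.5,fy=5.5,interpolation=cv2.INTER_NEAREST))
E
```

```text
tab 72 [629.2   4.4  88.9] [[624.7  -6.2  82.6]
 [634.3  15.1  92.3]]
tab 77 [628.6 -18.6  89. ] [[623.8 -30.7  81.3]
 [633.3  -1.2  92.4]]
g [197 144  14   8  98] [203.24 147.48] [[626.9   2.7  91. ]]
g [235 202  15  15 179] [241.87 208.95] [[504.6 -69.9  80. ]]
j [210 144  13   8  83] [215.82 147.3 ] [[626.6 -22.1  91. ]]
j [235 202  15  15 179] [241.87 208.95] [[504.6 -69.9  80. ]]
[251 255 255 139 111 128  39  72 255 255 115 120 154 172 176 174 174 176 174 176 161 205]
[251 255 255 164 143 161  44  77 255 255 180 165 148 192 194 203 203 169 178 177 164 203]
[252 255 241 156 113 130  16  91 255 215  74 184 188 167 173 175 177 174 177 181 185 200]
[252 255 241 148 147 165  18 106 255 242  72 186 193 190 197 204 174 176 177 178 184 203]
[252 255 231 155 118 131   5 124 191 146  84  89 173 172 175 179 178 179 178 181 186 202]
[253 255 231 144 149 163  11 134 216 186  84  84 180 190 206 199 173 179 182 183 184 203]
cell ((556.83251953125, 71.19657897949219), (40.29106521606445, 110.0339126586914), 88.65707397460938) 77.71659069511361
[-0.08790105  0.38589849 -0.09093547]
```

View pics/j.png

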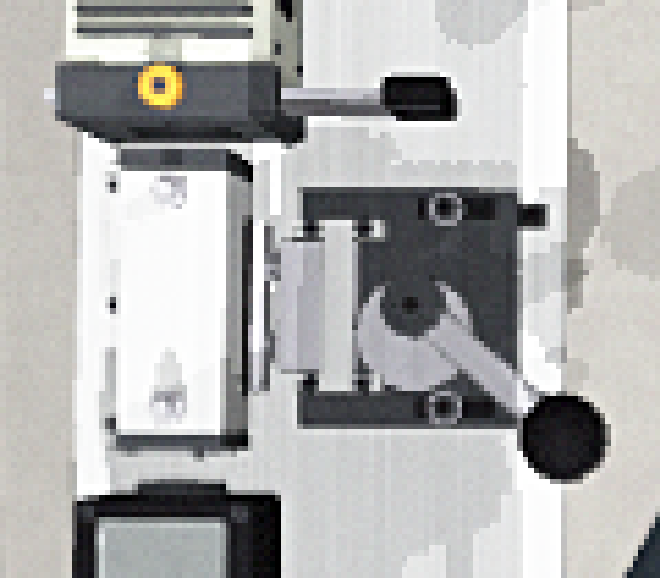

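View pics/j_top.png

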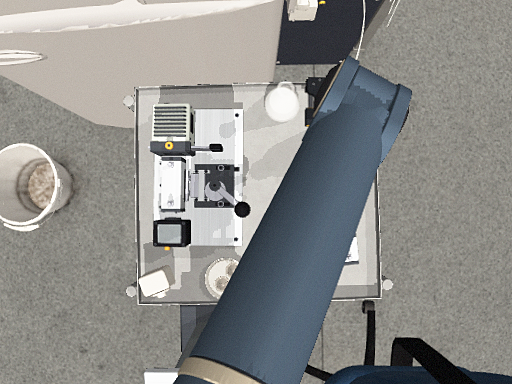

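>>> drive_tool([
  [0,0,0,0,0,-0.015,0.65],
  [0,0,0,0,0,-0.035,0.65],
  [0,0,0,0,0,-0.06,0.65],
  [0,0,0,0,0,-0.085,0.65],
  [0,0,0,0.03,-0.03,-0.1,0.65],
  [0,0,0,0.06,-0.06,-0.1,0.65],
  [0,0,0,0.08,-0.09,-0.1,0.65],
  [0,0,0,0.08,-0.1,-0.1,0.65],
])

```text
clock: 21.57
ee_pos: [519.3, -127.6, 243.7]
tool_rot: [[0.018, 1.0, -0.008], [1.0, -0.018, 0.006], [0.005, -0.008, -1.0]]
ft_force: [-0.1, -0.6, -0.5]
grip_width: 30.5
```

```bash
python3 - <<'E'
from h import *
np.set_printoptions(linewidth=250,suppress=True)
D=snap("k");c=D["top"];A=pickle.load(open("g.pkl","rb"))["top"]
# subpixel tab edges at row ~147/148
for nm,cc in (("g",A),("k",c)):
    g=cc["pixels"].mean(2); 
    print(nm,g[146:150,192:228].round().astype(int))
A=pickle.load(open("a.pkl","rb"))
for n in ("side","top"):
    d=cv2.absdiff(A[n]["pixels"],D[n]["pixels"]);
cv2.imwrite('pics/k.png',np.hstack([D["side"]["pixels"][130:310,140:370,::-1],A["side"]["pixels"][130:310,140:370,::-1]]))
rows([])
E
```

```text
g [[205 202 172 182  77   3  24  20  28  29  29  26  20  28  31  24   0  16 200 242 228 229 228 228 228 229 230 227 225 228 228 223 225 229 230 226]
 [214 180 180 190  84  11  29  26  30  34  34  26  30  34  30  25  13  13 134 250 233 230 228 228 228 230 230 228 226 226 226 226 227 228 229 225]
 [ 87  84  86  93 109   4  20  18   9  10  17  16  20  15  22  17   2   2  42 255 233 228 229 228 228 231 229 225 225 226 226 226 225 227 230 225]
 [ 98  98  98  96 103  48  13  31  40  39  37  37  38  42  39  12   9   1  45 255 234 231 224 231 226 229 230 227 224 227 226 224 223 228 227 227]]
k [[196 194 196 190 179 182 178 183 178 198 194 190 188 192 194 200 186  69   9  18  28  25  30  33  24  25  26  25  16  19 134 237 225 225 225 223]
 [205 201 204 199 199 197 197 195 196 192 191 194 192 191 163 169 177  73  15  25  22  31  29  23  27  32  30  32  16   0  62 245 224 223 226 222]
 [ 80  78  81  80  81  81  77  77 107 103 104 134 136 127 127 131 133  56   1  15  20  12  12   4  18  12  24  12  15   3  36 188 233 226 224 218]
 [104  92  91  89  90  87  90  84  79  81  83  84  80  84  82  86  88  91  42  43  52  58  54  50  59  56  61  65   4   0  40 191 230 225 224 218]]
now [ 521.6 -132.3  244.7] yaw -1.3 t 21.67 F [ 0.1 -0.4  0.1] w 30.5 q [-0.27  0.24  0.53  1.85 -0.14  1.09  0.29]
```

View pics/k.png

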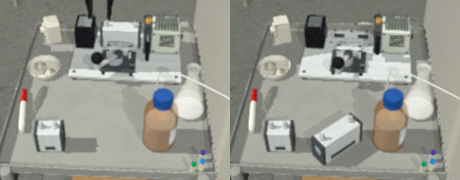

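View pics/k_top.png

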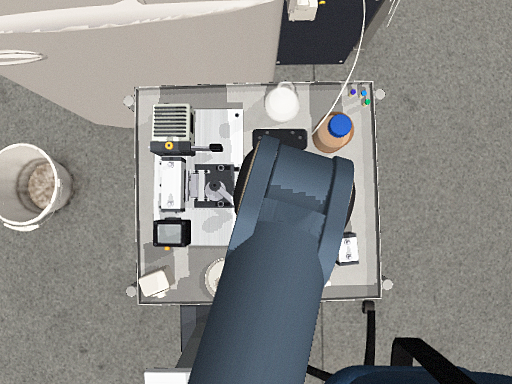

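```bash
python3 -c "
from h import *
print(bot.read_state()['dq'].round(3)); print(bot.job_done())"
```

```text
[ 0.032  0.05   0.013 -0.076 -0.012 -0.021  0.006]
the job is handed in; nothing more can be done
None
```

I did the whole task and handed it in at about 21.7 s of the 72 s. The hand-in gives no verdict, so what follows rests on my own camera and force checks.

**What I did:**
1. I found the cam lever part closed at about 1.16 rad and swung it back to about 0.27.
2. I stood the long cell in the nest.
3. I turned the lever to about 1.60 rad to clamp the cell.
4. I pulled the shutter tab out one click and backed the arm clear.

**Last checks:**
- **Cell:** it is upright with its top at about 78 mm. Its centre was measured at (556.8, 71.2) mm, against a nest estimate of (558, 71.5). It lies at −1.3°, in line with the bench's −1.3° to −1.4°. Its 40 mm width fills the space between pad and fence.
- **Spring:** ram travel against pad travel puts it at about 3.2 mm pressed in, and the knob force at about 2.7 mm. My first estimate of the gap would put it nearer 2 mm. All three are within 1 to 5 mm.
- **Shutter:** the pictures show the tab moved about 24.8 mm, while the gripper moved 25.8 mm. The nominal click is 26 mm, so it is inside the 23 to 29 mm band, but the two readings differ by about 1 mm. About 5 N was pulling back on the tool just before release, and I did not nudge the blade again to confirm it had clicked.
- **Other items:** the short cell, bottle and flask look unmoved in both views; I did not measure them again. One retreat brought the fingers close to the bottle cap, with no contact force seen.
- **Arm:** it touched nothing at the end (force about 0 N) but still had a slight residual motion, at most 0.08 rad/s, when I handed in.

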